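Turn a batch of buckle plates over in the turnover jig

ROBOT

A 6-joint arm with a two-finger parallel gripper is mounted at the origin on a cart in front of the work surface, level with it; the furniture and walls round the work are solid. World frame = base frame: x ahead of the robot, y to its left, z up, the work surface at z = 0. Lengths are in m, angles in rad, forces in N, time in s.
With the tool pointing down it reaches from about 0.35 to 0.975 m from the base axis. Payload 4.9 kg.
Tool frame: the origin (TCP) lies midway between the tips of the shut fingers; the grasp point (between the pads) lies 19 mm behind it; z points along the fingers, y is the line along which they close (so a half turn about z gives the same grasp; the last joint's range is limited). The gripper opens to 85 mm and grips with 20 to 120 N. Pads are 22 mm wide; open, the fingers measure 114 mm over their backs; the gripper's body (76 mm by 85 mm) begins 54 mm behind the grasp point. The pads swing forward as they close: fully open they stand 13 mm farther back than shut.
Start: joints at [-1.396, 0.053, 1.613, -0, 1.476, -0.119], TCP at [0.181, -0.598, 0.231] pointing down, gripper open.
Joint ranges: [-3.01, 3.01], [-1.01, 2.22], [0.06, 2.58], [-1.02, 4.17], [0.09, 2.62], [-3.14, 3.14]. Speed limits (rad/s): [2.57, 2.57, 3.14, 3.14, 3.14, 3.14].

INTERFACE

Orientations are given as a unit quaternion [w, x, y, z].
In Python, from plant import state, grab_frame, camera_info, job_done, spot_in, masks_of, pinpoint gives the robot as it stands.
- The arm moves only by the shell command python3 -m handwheel 'ROWS' [OPENING]. ROWS is JSON, a list that holds one entry, the list of rows, each a list of 6 numbers: the shift along the world's x, y, z in m, then the turn, a rotation vector about the world's x, y, z in degrees. In form: [[[tx, ty, tz, ax, ay, az], ...]]. A call has 1 to 20 rows; each row shifts and turns the commanded pose from where the row before left it; what a row does not reach is not made up. A row lasts 1/12 s, in which the tool goes at most 41.7 mm and 7.16 degrees, less where a joint would pass 70% of its speed; a pose out of reach is approached as far as the arm can. A call is refused whole if a number of a shift passes 0.0417 or a number of a turn 7.16, either way. A call with a gripper value outside its range is refused whole. OPENING is the opening, from 0 (shut) to 1 (fully open), set as the call begins (- or left out, the last holds). The fingers move at their own pace and stop on an object; the grip force is fixed at half the most. Time passes only in rows, so rows that do not move let the fingers close. It gives the time, the measured TCP pose, the force, the opening and the grip force at its end, in the units of the state.
- state(): the state, without advancing time (a new reading comes with each control period).
- grab_frame(name): name is "scene" or "side" or "wrist"; returns (picture, depth): 384x512x3 uint8, blue, green, red; 384x512 float32, m along the optical axis (not along the pixel's ray), 0 where there is no reading.
- camera_info(name): a dict with "fx", "fy", "cx", "cy" (pixels), "T" (4x4, takes a point from camera to world coordinates). Camera axes: x right, y up, looking along -z (the intrinsics and any distortion apply to the point x, -y, -z); pixel columns grow to the right and rows downward; lengths in m; the calibration is good to about 2 mm. The wrist camera is an equidistant fisheye: a pixel r from the principal point sees the ray r / f radians off the axis. A picture is of the moment at which its call begins: read the wrist's pose just before it. camera_info takes no time and is no camera call; for the wrist camera it gives the pose at the moment of the call.
- job_done(): hands the job in; it is judged then, once.
Trained networks look in the newest picture that a camera, given by its name, has taken for a name from the list of things; names that differ only in an ending like _2 or _b are one class to them, and where a whole thing is asked for, a point or a joint stands for the part that bears it (a point fixed in the world has none). Each returns a list of dicts, best first, with "conf" (0 to 1); they miss things now and then, are a little off and sometimes report something else, mostly with a low value. They report only what shows in the picture. A call takes as long as a camera call.
- spot_in(camera, thing): "box" ([left, top, width, height] in pixels, round what is visible of it).
- masks_of(camera, thing): "region" (384x512 bool, what is visible of it) and "box" ([left, top, width, height] in pixels, round what is visible of it).
- pinpoint(camera, thing): "position" ([column, row] in pixels: a listed point, or the origin of a listed thing).
The state is a dict: "time": time; "joint_pos": joint angles; "joint_vel": joint speeds; "joint_efforts": joint torques, N m; "tool_pos": TCP position; "tool_rot": TCP orientation; "contact_force": force on the tool from outside, world axes, zero at the start; "ft_torque": the same for the moment, N m; "gripper_width": opening from 0.0 (shut) to 1.0 (fully open); "grasp_force": force on a finger pad.
Only numpy, scipy, OpenCV 4.12 (cv2) and the standard library are available. Lean on these libraries where they do the work, as an engineer would, in place of code of your own. Each camera call takes 0.05 s, during which the arm holds its last target. There are 200 camera calls.

TASK

The fronts of these belt-buckle plates are finished; turn the batch over in the turnover jig so that the backs can be soldered: seat every plate front up in the near leaf (black knob), fold the far leaf (red knob) fully down on them and close the quarter-turn latch, then swing the locked pair right over to the far side. Open the latch, fold the near leaf back flat, and lay every plate back up, flat and wholly on the soldering board; leave the jig lying open and do not disturb the other things.

Things in the scene. Friction and masses are not known exactly. Their poses are not given: they have to be found in the camera images.
- jig_hinge (a point): Middle of the hinge line of the turnover jig (fixed; dark base plate 196 x 284 x 8 mm), 52 mm above the worktop. y runs along the hinge line, x level across it from the near to the far side, z up. Two aluminium leaves fold like a book about this line: open, leaf A (black knob) lies towards -x, leaf B (red knob) towards +x. Hinge brackets (61 mm high) only at y = +-134 mm.
- leaf_a (a joint): Leaf A (black knob), rad: 0 = flat open on the near side; grows as it is lifted over; 3.14 = flat, upside down, on the far side. A ladder frame 14 to 90 mm from the hinge line, +-125 mm along it, 19 mm thick below its inner face, which is level with the hinge line and up when open, so folded leaves meet face to face. 0.3 kg; damped: let go, it sinks to the side it leans to.
- leaf_b (a joint): Leaf B (red knob), same shape, same hinge line, rad: 0 = flat open on the far side; grows as it is lifted over; 3.14 = flat, upside down, on the near side (on leaf A if that is at 0). 0.3 kg, damped like leaf A. Carries the latch at its +y end.
- latch (a joint): Quarter-turn latch on leaf B, rad: 0 = open (bars square to the hinge line, past the leaves' ends), 1.57 = closed (bars parallel to it, reaching over both leaves' backs). Grows counter-clockwise seen from above while leaf B is at 0, clockwise while leaf B is at 3.14. Stays where left (0.06 N m). Starts anywhere from 0 to 1.5; not open, its bar hits leaf A and the leaves cannot be folded together.
- knob_a (a point): Middle of leaf A's black knob: two discs 22 mm in diameter, 25 mm over their flat outer faces, that revolve freely together on an axle parallel to the hinge line, on a 9 mm rod at the free edge, 114 mm from the hinge line (24 mm from the frame), at y = +39 mm along it, 8 mm below the inner face (44 mm above the worktop at 0, 60 mm at 3.14). Pinch the flat faces and follow the arc.
- knob_b (a point): Middle of leaf B's red knob: as knob_a, but at y = -39 mm along the hinge line.
- latch_in (a point): Middle of the latch's inner bar: red, 48 mm long (this point's x axis), 12 mm wide, 16 mm high, centred on the shaft, which is square to leaf B, 58 mm from the hinge line and at y = +139 mm along it, just past the leaf's end. This is the upper bar, 80.5 mm above the worktop, while leaf B is at 0, with or without leaf A on it. 1.5 mm gap to the leaf's back when folded.
- latch_out (a point): Middle of the latch's outer bar, same shape, on the other end of the shaft (both turn together). The upper one, 80.5 mm above the worktop, while leaf B is at 3.14. Its long way is this point's x axis.
- nest_a1 (a point): Middle of the floor of pocket 1 of leaf A, 51 mm from the hinge line, at y = -78 mm along it. Takes a plate flat, long side along this point's y; z is up when open. Floor (ledges under the plate's ends) 6.5 mm below the inner face, 45.5 mm above the worktop; a seated plate's middle is 5 mm above the floor. Round-nosed pins level with the inner face leave 1.5 mm play all round.
- nest_a2 (a point): Middle of the floor of pocket 2 of leaf A, 51 mm from the hinge line, at y = 0 mm along it. In every pocket the middle 50 mm of the plate's long sides are free of pins, with room for fingers 20 mm beside the plate and 6 mm below it. With the leaves folded together a plate has 3 mm play in height.
- nest_a3 (a point): Middle of the floor of pocket 3 of leaf A, 51 mm from the hinge line, at y = 78 mm along it. As pocket 1 of leaf A.
- nest_b1 (a point): Middle of the floor of pocket 1 of leaf B, 51 mm from the hinge line, at y = -78 mm along it. As pocket 1 of leaf A.
- nest_b2 (a point): Middle of the floor of pocket 2 of leaf B, 51 mm from the hinge line, at y = 0 mm along it. As pocket 1 of leaf A.
- nest_b3 (a point): Middle of the floor of pocket 3 of leaf B, 51 mm from the hinge line, at y = 78 mm along it. As pocket 1 of leaf A.
- buckle1_c (a point): Middle (half-way up) of a belt-buckle plate, 42 mm (x) x 66 mm (y) x 10 mm (z), 0.06 to 0.13 kg; z points out of the front. Front: brass rim and blue stone on bright steel; back: plain steel with two small round copper pads. Starts front up on the soldering board. Two or three of the plates are there, None = absent (or in the fingers).
- buckle2_c (a point): Middle (half-way up) of a belt-buckle plate, 42 mm (x) x 66 mm (y) x 10 mm (z), 0.06 to 0.13 kg; z points out of the front. Front: brass rim and blue stone on bright steel; back: plain steel with two small round copper pads. Starts front up on the soldering board. Two or three of the plates are there, None = absent (or in the fingers).
- buckle3_c (a point): Middle (half-way up) of a belt-buckle plate, 42 mm (x) x 66 mm (y) x 10 mm (z), 0.06 to 0.13 kg; z points out of the front. Front: brass rim and blue stone on bright steel; back: plain steel with two small round copper pads. Starts front up on the soldering board. Two or three of the plates are there, None = absent (or in the fingers).
- board_c (a point): Middle of the top face of the grey soldering board, 264 mm (x) x 242 mm (y) x 15 mm, loose, 0.78 kg; its axes are parallel to its edges.
- flux_jar_c (a point): Bystander: middle of the small cream jar with a screw cap, 50 mm in diameter, 51 mm high, loose, stands on the worktop.
- tape_roll_c (a point): Bystander: middle of the roll of masking tape, 68 mm in diameter, 19 mm high, loose, lies flat on the worktop.
- third_hand_c (a point): Bystander: a point near the middle of the blue-based third hand (soldering clamp), 222 mm (x) x 110 mm (y) x 77 mm high, loose, stands on the worktop.

How it is judged:
By the outcome, as a careful person would: the job done as asked, in the order asked, and still so for the second after the job is handed in, with the robot touching nothing.
Of buckle1, buckle2, buckle3 only 2 to 3 are there at a start; the rules pass over those that are not, and their reading is None.
At some moment in a run one of board may be knocked a few centimetres aside while the robot is not near it.
Once in a run the grip may slacken for a moment while it holds something.
It also fails if it takes over 210 s, if anything falls off the work surface, if the arm or the gripper's body presses on something with over 40 N, if the wrist force passes 120 N, or if a joint passes its speed limit or range.

## Working session

There is one attempt and no reset: what is moved stays moved. The work goes in short steps, Python scripts to look and compute and a shell command to move; the robot and the scene stay as the last step left them, time stands still between calls to the robot, and variables do not carry over. Pictures are saved under pics/ and viewed, at most 14 in all, crops included, and the job is handed in when it is done.

```bash
ls; mkdir -p pics
cat > h.py <<'E'
import numpy as np, cv2
from plant import state, grab_frame, camera_info, job_done, spot_in, masks_of, pinpoint
from scipy.spatial.transform import Rotation as R
def ray(ci,u,v,cam):
    x=(u-ci["cx"])/ci["fx"]; y=(v-ci["cy"])/ci["fy"]
    if cam=="wrist":
        r=np.hypot(x,y); s=np.tan(r)/r if r>1e-9 else 1; x*=s; y*=s
    return np.array([x,-y,-1.0])
def at_z(ci,u,v,cam,z):
    T=np.array(ci["T"]); d=T[:3,:3]@ray(ci,u,v,cam); o=T[:3,3]
    return o+d*(z-o[2])/d[2]
def proj(ci,p,cam):
    T=np.array(ci["T"]); q=T[:3,:3].T@(np.array(p)-T[:3,3]); x,y,z=q[0],-q[1],-q[2]
    if cam=="wrist":
        r=np.hypot(x,y); t=np.arctan2(r,z); k=t/r if r>0 else 0; return ci["cx"]+ci["fx"]*x*k, ci["cy"]+ci["fy"]*y*k
    return ci["cx"]+ci["fx"]*x/z, ci["cy"]+ci["fy"]*y/z
def cloud(ci,depth,cam):
    v,u=np.mgrid[0:depth.shape[0],0:depth.shape[1]]
    x=(u-ci["cx"])/ci["fx"]; y=(v-ci["cy"])/ci["fy"]
    if cam=="wrist":
        r=np.hypot(x,y)+1e-9; s=np.tan(np.minimum(r,1.5))/r; x=x*s; y=y*s
    P=np.stack([x*depth,-y*depth,-depth],-1); T=np.array(ci["T"])
    return P@T[:3,:3].T+T[:3,3]
E
python3 - <<'E'
from h import *
for cam in ("scene","side"):
    ci=camera_info(cam); im,d=grab_frame(cam); cv2.imwrite(f"pics/{cam}0.png",im); np.savez(f"{cam}0.npz",im=im,d=d)
    print(cam,ci["fx"],ci["cx"],ci["cy"],np.round(ci["T"],3).tolist())
    for t,z in (("jig_hinge",.052),("knob_a",.044),("knob_b",.044),("latch_in",.0805),("buckle1_c",.02),("board_c",.015),("nest_a1",.0455),("nest_b1",.0455),("flux_jar_c",.0255),("tape_roll_c",.01),("third_hand_c",.04)):
        for r in pinpoint(cam,t)[:4]:
            u,v=r["position"]; print(t,round(r["conf"],2),np.round([u,v]),np.round(at_z(ci,u,v,cam,z),3))
print(state())
E
```

```text
pics
scene 464.00334741022414 263.4561942997362 179.99172867738395 [[0.488, 0.353, -0.798, -0.784], [-0.873, 0.223, -0.435, -0.754], [0.024, 0.909, 0.416, 0.802], [0.0, 0.0, 0.0, 1.0]]
jig_hinge 0.91 [195. 180.] [0.509 0.25  0.052]
knob_a 0.45 [217. 176.] [0.604 0.213 0.044]
knob_a 0.35 [268. 210.] [ 0.46  -0.097  0.044]
knob_b 0.45 [217. 176.] [0.604 0.213 0.044]
knob_b 0.35 [268. 210.] [ 0.46  -0.097  0.044]
board_c 0.92 [269. 210.] [ 0.513 -0.075  0.015]
nest_a1 0.68 [202. 192.] [0.454 0.175 0.046]
nest_b1 0.67 [217. 181.] [0.562 0.183 0.045]
nest_b1 0.48 [200. 178.] [0.551 0.259 0.045]
flux_jar_c 0.82 [345. 257.] [ 0.356 -0.415  0.025]
flux_jar_c 0.37 [358. 242.] [ 0.457 -0.424  0.025]
tape_roll_c 0.52 [356. 244.] [ 0.468 -0.415  0.01 ]
third_hand_c 0.58 [289. 178.] [ 0.744 -0.036  0.04 ]
side 368.89640626192573 254.73826180932022 186.79579309927732 [[0.977, 0.127, -0.173, 0.378], [-0.215, 0.551, -0.807, -1.002], [-0.007, 0.825, 0.565, 0.791], [0.0, 0.0, 0.0, 1.0]]
jig_hinge 0.96 [218. 164.] [0.5   0.235 0.052]
knob_a 0.96 [246. 163.] [0.608 0.232 0.044]
knob_a 0.64 [185. 165.] [
[... 893 characters left out ...]
nt_pos': array([-1.39600150e+00,  5.26873105e-02,  1.61293940e+00, -3.24250728e-05,
        1.47602406e+00, -1.19024083e-01]), 'joint_vel': array([ 0.0005742 , -0.00034173,  0.00079872, -0.00100851, -0.00092392,
       -0.00028735]), 'joint_efforts': array([-1.07291062e-04, -3.93678081e+01, -3.70464170e+01, -1.30229278e-04,
        5.85066828e-04,  2.51245723e-05]), 'tool_pos': array([ 0.18097569, -0.5981794 ,  0.23128789]), 'tool_rot': array([-2.85951119e-05,  9.89227975e-01,  1.46383100e-01, -1.69436068e-05]), 'contact_force': array([ 0.05551545, -0.74982002,  0.58368056]), 'ft_torque': array([-0.00530778,  0.01054481,  0.01649508]), 'grasp_force': 0.0, 'gripper_width': 0.9963113542005477}
```

```bash
python3 -c "
import cv2,numpy as np
a=cv2.imread('pics/scene0.png');b=cv2.imread('pics/side0.png')
cv2.imwrite('pics/both0.png',cv2.resize(np.vstack([a,b]),(400*1,600)))"; python3 -m handwheel --help | head -20
```

```text
invalid input: not JSON, or not a number
```

View pics/scene0.png

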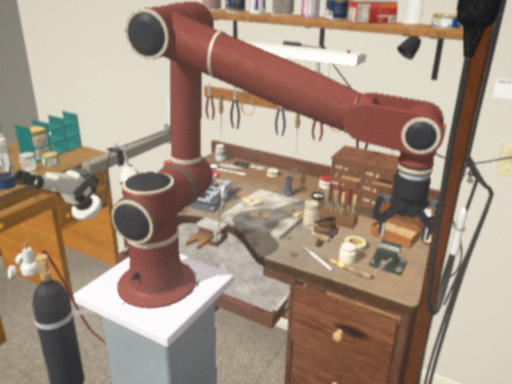

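```bash
python3 -c "
import cv2
a=cv2.imread('pics/side0.png')[100:330,140:340];cv2.imwrite('pics/side0c.png',cv2.resize(a,None,fx=2.6,fy=2.6,interpolation=cv2.INTER_CUBIC))"
```

```text
(no output)
```

View pics/side0c.png

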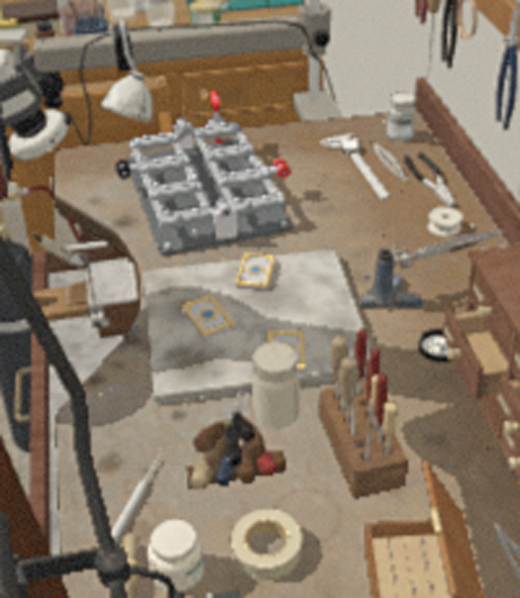

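```bash
python3 -m handwheel '[[[0.005,0.02,0.03,0,0,0],[0.005,0.02,0.03,0,0,0],[0.012,0.032,0.02,0,0,0],[0.012,0.032,0.02,0,0,0],[0.012,0.032,0.02,0,0,0],[0.012,0.032,0.02,0,0,0],[0.016,0.034,0.01,0,0,0],[0.016,0.034,0.01,0,0,0],[0.016,0.034,0.01,0,0,0],[0.016,0.034,0.01,0,0,0],[0.016,0.034,0.01,0,0,0],[0.016,0.034,0.01,0,0,0],[0.016,0.034,0,0,0,0],[0.016,0.034,0,0,0,0],[0.016,0.034,0,0,0,0],[0.016,0.034,0,0,0,0],[0.016,0.034,0,0,0,0],[0.016,0.034,0,0,0,0],[0.016,0.034,0,0,0,0],[0.016,0.034,0,0,0,0]]]' 1
python3 -m handwheel '[[[0,0,0,0,0,0],[0,0,0,0,0,0],[0,0,0,0,0,0]]]'
python3 - <<'E'
from h import *
cam="wrist"; ci=camera_info(cam); im,d=grab_frame(cam); cv2.imwrite("pics/w1.png",cv2.resize(im,(768,576))); np.savez("w1.npz",im=im,d=d,T=ci["T"])
print(ci["fx"],ci["cx"],ci["cy"])
for t,z in (("jig_hinge",.052),("knob_a",.044),("latch_in",.0805),("latch_out",.0145),("buckle1_c",.02),("board_c",.015),("nest_a1",.0455),("nest_b1",.0455)):
    for r in pinpoint(cam,t)[:5]:
        u,v=r["position"]; print(t,round(r["conf"],2),np.round([u,v]),np.round(at_z(ci,u,v,cam,z),4))
E
```

```text
time: 2.87
tool_pos: [0.4633, 0.0478, 0.4316]
tool_rot: [0.0, 0.989, 0.147, 0.001]
contact_force: [-0.0, -0.2, -0.5]
gripper_width: 1.0
grasp_force: 0.0
time: 3.12
tool_pos: [0.4628, 0.0457, 0.4313]
tool_rot: [0.0, 0.989, 0.147, -0.0]
contact_force: [-0.1, -0.0, -0.1]
gripper_width: 1.0
grasp_force: 0.0
297.3186396354542 258.1355511032658 193.69986766499605
jig_hinge 0.76 [156.  95.] [0.4974 0.2464 0.052 ]
knob_a 0.68 [128. 151.] [0.3799 0.2819 0.044 ]
knob_a 0.67 [186.  40.] [0.6069 0.2214 0.044 ]
knob_a 0.45 [153.  95.] [0.4959 0.2558 0.044 ]
latch_in 0.53 [87. 59.] [0.5383 0.39   0.0805]
buckle1_c 0.68 [368. 132.] [ 0.5433 -0.1529  0.02  ]
buckle1_c 0.18 [152. 123.] [0.4394 0.2528 0.02  ]
board_c 0.71 [329. 132.] [ 0.519  -0.0797  0.015 ]
nest_a1 0.95 [193. 128.] [0.4544 0.1657 0.0455]
nest_a1 0.91 [150. 125.] [0.441  0.2465 0.0455]
nest_a1 0.6 [113. 114.] [0.4439 0.3272 0.0455]
nest_b1 0.86 [123.  66.] [0.5372 0.329  0.0455]
nest_b1 0.64 [198.  72.] [0.5543 0.1823 0.0455]
nest_b1 0.56 [161.  68.] [0.5462 0.2519 0.0455]
```

View pics/w1.png

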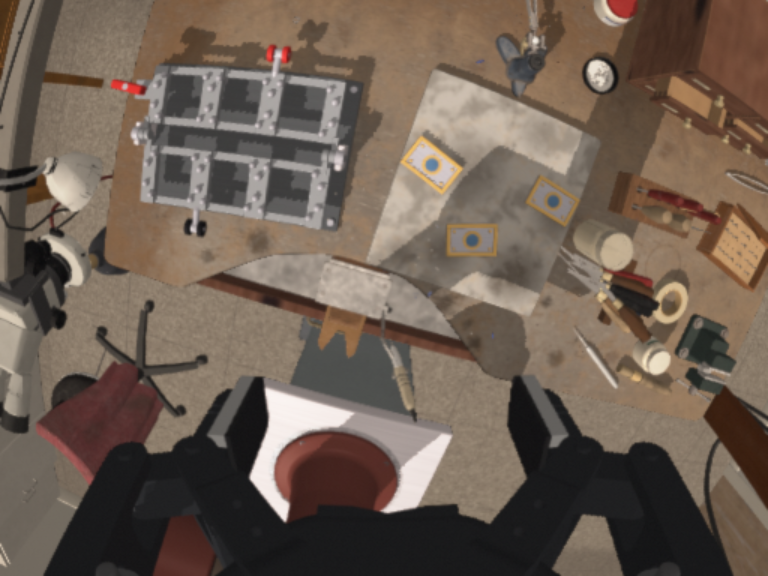

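```bash
cat >> h.py <<'E'
def plates(ci,cam,z=.025,names=("buckle1_c",),show=True):
    out=[]
    for r in masks_of(cam,names[0]):
        m=r["region"].astype(np.uint8)
        if r["conf"]<.15 or m.sum()<30: continue
        c,_=cv2.findContours(m,cv2.RETR_EXTERNAL,cv2.CHAIN_APPROX_NONE); c=max(c,key=cv2.contourArea)[:,0,:]
        P=np.array([at_z(ci,u,v,cam,z)[:2] for u,v in c])*1000
        (cx,cy),(w,h),a=cv2.minAreaRect(P.astype(np.float32))
        if w>h: a+=90   # a = direction of short side
        a=(a+90)%180-90
        out.append((r["conf"],cx,cy,min(w,h),max(w,h),a))
        if show: print("plate conf %.2f c=(%.1f,%.1f) %.1fx%.1f shortdir=%.1f"%out[-1], r["box"])
    return out
LOC={"knob_a":[(-.114,.039,.044)],"knob_b":[(.114,-.039,.044)],"jig_hinge":[(0,0,.052)],
 "nest_a1":[(-.051,y,.0455) for y in (-.078,0,.078)],"nest_b1":[(.051,y,.0455) for y in (-.078,0,.078)]}
def jigfit(ci,cam,x0=(.497,.25,.145),tol=.025):
    from scipy.optimize import least_squares
    obs=[]
    for t,L in LOC.items():
        for r in pinpoint(cam,t): 
            if r["conf"]>.3: obs.append((t,r["position"],r["conf"]))
    x=np.array(x0)
    for it in range(3):
        pairs=[]
        for t,(u,v),c in obs:
            best=None
            for l in LOC[t]:
                p=at_z(ci,u,v,cam,l[2])[:2]; q=x[:2]+R.from_euler("z",x[2]).as_matrix()[:2,:2]@np.array(l[:2])
                e=np.linalg.norm(p-q)
                if best is None or e<best[0]: best=(e,p,l)
            if best[0]<tol: pairs.append((best[1],best[2],t))
        f=lambda x:np.concatenate([p-x[:2]-R.from_euler("z",x[2]).as_matrix()[:2,:2]@np.array(l[:2]) for p,l,t in pairs])*1000
        s=least_squares(f,x,loss="soft_l1",f_scale=2.); x=s.x; tol=.012
    res=f(x).reshape(-1,2)
    print("jig",np.round(x,4),"deg %.2f"%np.degrees(x[2]),[(t,l[:2],np.round(r,1).tolist()) for (p,l,t),r in zip(pairs,res)])
    return x
E
python3 - <<'E'
from h import *
cam="wrist"; ci=camera_info(cam); print(np.round(ci["T"],3)); plates(ci,cam); jigfit(ci,cam)
for r in masks_of(cam,"latch"): print(r["conf"],r["box"])
E
```

```text
[[ 0.288  0.905  0.313  0.544]
 [-0.958  0.272  0.095  0.07 ]
 [ 0.001 -0.327  0.945  0.572]
 [ 0.     0.     0.     1.   ]]
plate conf 0.69 c=(541.6,-152.2) 42.1x67.9 shortdir=-9.2 [351.7, 116.9, 35.0, 32.0]
plate conf 0.38 c=(533.9,10.9) 43.3x66.8 shortdir=-21.1 [266.3, 91.9, 43.4, 35.8]
jig [0.4966 0.2499 0.0782] deg 4.48 [('knob_a', (-0.114, 0.039), [0.5, 2.0]), ('knob_b', (0.114, -0.039), [-5.9, 1.1]), ('jig_hinge', (0, 0), [1.3, -3.7]), ('nest_a1', (-0.051, -0.078), [2.9, -2.6]), ('nest_a1', (-0.051, 0), [-4.2, 0.5]), ('nest_a1', (-0.051, 0.078), [4.8, 3.5]), ('nest_b1', (0.051, 0.078), [-3.5, -2.8]), ('nest_b1', (0.051, -0.078), [1.2, 5.9]), ('nest_b1', (0.051, 0), [-0.7, -2.3])]
0.47 [76.8, 51.9, 23.8, 12.3]
```

```bash
python3 -m handwheel '[[[-0.006,0.029,-0.02,0,0,-2],[-0.006,0.029,-0.02,0,0,-2],[-0.006,0.029,-0.02,0,0,-2],[-0.006,0.029,-0.02,0,0,-2],[-0.006,0.029,-0.02,0,0,-2],[-0.005,0.03,-0.02,0,0,-2],[-0.005,0.03,-0.02,0,0,0],[0,0,0,0,0,0],[0,0,0,0,0,0],[0,0,0,0,0,0]]]'
python3 - <<'E'
from h import *
cam="wrist"; ci=camera_info(cam); im,d=grab_frame(cam); cv2.imwrite("pics/w2.png",cv2.resize(im,(768,576))); np.savez("w2.npz",im=im,d=d,T=ci["T"])
x=jigfit(ci,cam)
for r in pinpoint(cam,"latch_in"): print(r["conf"],r["position"],at_z(ci,*r["position"],cam,.0805))
for r in masks_of(cam,"latch"): print(r["conf"],r["box"])
print(state()["joint_pos"])
E
```

```text
time: 4.75
tool_pos: [0.4232, 0.2507, 0.2919]
tool_rot: [0.0, 0.999, 0.042, 0.0]
contact_force: [0.3, -0.7, 0.1]
gripper_width: 1.0
grasp_force: 0.0
jig [0.4968 0.2506 0.115 ] deg 6.59 [('knob_a', (-0.114, 0.039), [-1.2, -0.6]), ('knob_b', (0.114, -0.039), [-0.9, -0.7]), ('jig_hinge', (0, 0), [4.8, 1.6])]
0.54 [151.5, 62.5] [0.54205153 0.38964478 0.0805    ]
0.9 [126.8, 59.4, 44.1, 14.0]
[ 3.82616377e-01 -3.02379616e-01  1.83725199e+00 -2.36677528e-05
  1.60582871e+00  1.87008194e+00]
```

View pics/w2.png

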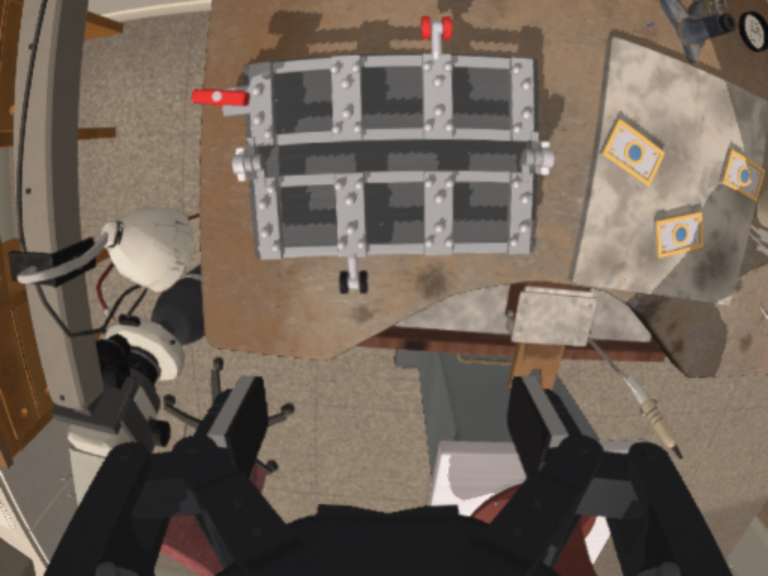

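Run:
```python
from h import *
from scipy.optimize import minimize
z=np.load("w2.npz"); im,d=z["im"],z["d"]; ci=camera_info("wrist"); ci["T"]=z["T"]
P=cloud(ci,d,"wrist"); ok=(d>0)
m=ok&(abs(P[...,2]-.052)<.004)&(abs(P[...,0]-.497)<.13)&(abs(P[...,1]-.25)<.14)
Q=P[m]; print(len(Q),np.median(Q[:,2]))
# mean z of table
t=ok&(abs(P[...,2])<.012)&(P[...,1]<.05)&(P[...,1]>-.1)&(P[...,0]<.36+.03); print("table",np.median(P[t][:,2]) if t.any() else None)
def loc(x,Q): c,s=np.cos(x[2]),np.sin(x[2]); e=Q[:,:2]-x[:2]; return np.c_[c*e[:,0]+s*e[:,1],-s*e[:,0]+c*e[:,1]]*1000
def inside(L):
    a=abs(L[:,0]);b=abs(L[:,1])
    fr=(a>14)&(a<90)&(b<125)
    hole=(abs(a-51)<20)&((b<30)|(abs(b-78)<30))
    return fr, hole
best=None
for yaw in np.radians(np.arange(3,9,.25)):
  for x in np.arange(.490,.504,.001):
    for y in np.arange(.243,.259,.001):
      L=loc((x,y,yaw),Q); fr,h=inside(L); s=fr.sum()-.5*h.sum()
      if best is None or s>best[0]: best=(s,x,y,np.degrees(yaw)); 
print(best)
(c),(wh),a=cv2.minAreaRect((Q[:,:2]*1000).astype(np.float32)); print(c,wh,a)
# latch red mask
hsv=cv2.cvtColor(im,cv2.COLOR_BGR2HSV); r=((hsv[...,0]<8)|(hsv[...,0]>172))&(hsv[...,1]>150)&(hsv[...,2]>80); r[100:]=0; r[:,200:]=0
v,u=np.nonzero(r); pts=np.array([at_z(ci,a,b,"wrist",.0885)[:2] for a,b in zip(u,v)])*1000
print(len(pts),cv2.minAreaRect(pts.astype(np.float32)),pts.mean(0), P[r][:,2].max(), np.median(P[r],0))
```

```text
1573 0.05006527803210187
table -0.0005238516948942173
(np.float64(957.5), np.float64(0.5), np.float64(0.252), np.float64(3.0000000000000004))
(497.0928039550781, 251.980224609375) (217.9298095703125, 268.95513916015625) 23.561479568481445
323 ((538.1885375976562, 393.85809326171875), (49.072147369384766, 14.068910598754883), 83.69598388671875) [538.87068212 393.68673672] 0.0889963515498241 [0.53900289 0.39343394 0.0861503 ]
```

Run:
```python
from h import *
ci=camera_info("wrist")
for n in ("w1","w2"):
    z=np.load(n+".npz"); d=z["d"]; ci["T"]=z["T"]; P=cloud(ci,d,"wrist"); m=(d>0)&(P[...,2]>.1)&(P[...,0]>.25)&(P[...,2]<.6)&(P[...,1]<.8)&(d>.12)
    Q=P[m]; k=np.round(Q[:,:2]/.05).astype(int)
    D={}
    for a,p in zip(map(tuple,k),Q): D.setdefault(a,[]).append(p[2])
    print(n,{(round(a[0]*.05,2),round(a[1]*.05,2)):(len(v),round(min(v),2),round(max(v),2)) for a,v in sorted(D.items()) if len(v)>5})
```

```text
w1 {(np.float64(0.25), np.float64(-0.65)): (159, np.float64(0.1), np.float64(0.25)), (np.float64(0.25), np.float64(-0.05)): (26, np.float64(0.15), np.float64(0.16)), (np.float64(0.25), np.float64(0.5)): (13, np.float64(0.1), np.float64(0.11)), (np.float64(0.25), np.float64(0.55)): (107, np.float64(0.1), np.float64(0.14)), (np.float64(0.3), np.float64(-0.65)): (554, np.float64(0.1), np.float64(0.22)), (np.float64(0.3), np.float64(-0.05)): (134, np.float64(0.11), np.float64(0.15)), (np.float64(0.3), np.float64(0.0)): (115, np.float64(0.1), np.float64(0.13)), (np.float64(0.3), np.float64(0.5)): (53, np.float64(0.1), np.float64(0.14)), (np.float64(0.3), np.float64(0.55)): (318, np.float64(0.1), np.float64(0.15)), (np.float64(0.35), np.float64(-0.7)): (20, np.float64(0.1), np.float64(0.14)), (np.float64(0.35), np.float64(-0.65)): (149, np.float64(0.1), np.float64(0.17)), (np.float64(0.35), np.float64(0.5)): (102, np.float64(0.1), np.float64(0.15)), (np.float64(0.35), np.float64(0.55)): (316, np.float64(0.1), np.float64(0.15)), (np.float64(0.4), np.float64(0.5)): (356, np.float64(0.1), np.
[... 4165 characters left out ...]
), np.float64(0.55)): (1494, np.float64(0.1), np.float64(0.15)), (np.float64(0.5), np.float64(0.5)): (199, np.float64(0.11), np.float64(0.14)), (np.float64(0.5), np.float64(0.55)): (1508, np.float64(0.1), np.float64(0.15)), (np.float64(0.55), np.float64(0.5)): (242, np.float64(0.1), np.float64(0.14)), (np.float64(0.55), np.float64(0.55)): (1468, np.float64(0.1), np.float64(0.15)), (np.float64(0.6), np.float64(0.5)): (288, np.float64(0.1), np.float64(0.14)), (np.float64(0.6), np.float64(0.55)): (1364, np.float64(0.1), np.float64(0.15)), (np.float64(0.65), np.float64(0.5)): (39, np.float64(0.1), np.float64(0.13)), (np.float64(0.65), np.float64(0.55)): (141, np.float64(0.11), np.float64(0.15))}
```

```bash
python3 -m handwheel '[[[0.0,0,0,0,0,7],[0.008,0.01,0,0,0,7],[0.015,0.02,0,0,0,7],[0.015,0.02,0,0,0,7],[0.015,0.02,0,0,0,7],[0.015,0.02,0,0,0,7],[0.015,0.02,-0.01,0,0,7],[0.015,0.02,-0.02,0,0,7],[0.012,0.01,-0.02,0,0,7],[0.006,0.003,-0.02,0,0,7],[0,0,-0.02,0,0,6],[0,0,0,0,0,3],[0,0,0,0,0,0],[0,0,0,0,0,0],[0,0,0,0,0,0]]]' 0.55
```

```text
time: 6.4
tool_pos: [0.5396, 0.394, 0.2026]
tool_rot: [0.0, 0.745, 0.668, 0.001]
contact_force: [-0.4, 0.6, -0.0]
gripper_width: 0.549
grasp_force: 0.0
```

```bash
python3 -m handwheel '[[[0,0,-0.03,0,0,0],[0,0,-0.03,0,0,0],[0,0,-0.03,0,0,0],[0,0,-0.03,0,0,0],[0,0,-0.019,0,0,0],[0,0,0,0,0,0],[0,0,0,0,0,0],[0,0,0,0,0,0]]]' 0.55
python3 -m handwheel '[[[0,0,0,0,0,0],[0,0,0,0,0,0],[0,0,0,0,0,0],[0,0,0,0,0,0],[0,0,0,0,0,0],[0,0,0,0,0,0],[0,0,0,0,0,0],[0,0,0,0,0,0]]]' 0
```

```text
time: 7.07
tool_pos: [0.5405, 0.3946, 0.065]
tool_rot: [0.0, 0.744, 0.668, 0.002]
contact_force: [-0.7, -0.1, 0.5]
gripper_width: 0.549
grasp_force: 0.0
time: 7.73
tool_pos: [0.5393, 0.3946, 0.0646]
tool_rot: [-0.0, 0.744, 0.668, 0.001]
contact_force: [-3.0, -0.7, 6.2]
gripper_width: 0.123
grasp_force: 59.7
```

```bash
python3 -m handwheel '[[[0,0,0,0,0,-5],[0,0,0,0,0,-5],[0,0,0,0,0,-6],[0,0,0,0,0,-7],[0,0,0,0,0,-7],[0,0,0,0,0,-7],[0,0,0,0,0,-7],[0,0,0,0,0,-7],[0,0,0,0,0,-7],[0,0,0,0,0,-7],[0,0,0,0,0,-7],[0,0,0,0,0,-5],[0,0,0,0,0,0],[0,0,0,0,0,0],[0,0,0,0,0,0]]]'
python3 -m handwheel '[[[0,0,0,0,0,0],[0,0,0,0,0,0],[0,0,0,0,0,0],[0,0,0.02,0,0,0],[0,0,0.04,0,0,0],[-0.01,-0.03,0.03,0,0,0],[-0.015,-0.035,0.01,0,0,0],[-0.015,-0.035,0.01,0,0,0],[-0.02,-0.035,0.0,0,0,0],[-0.02,-0.035,0.0,0,0,0],[-0.02,-0.035,0.02,0,0,0],[-0.02,-0.035,0.02,0,0,0],[0,-0.02,0,0,0,0],[0,0,0,0,0,0],[0,0,0,0,0,0],[0,0,0,0,0,0]]]' 0.55
python3 - <<'E'
from h import *
cam="wrist"; ci=camera_info(cam); im,d=grab_frame(cam); cv2.imwrite("pics/w3.png",cv2.resize(im,(768,576))); np.savez("w3.npz",im=im,d=d,T=ci["T"])
x=jigfit(ci,cam,x0=(.4968,.2506,.112))
plates(ci,cam)
for r in pinpoint(cam,"latch_in"): print(r["conf"],r["position"],at_z(ci,*r["position"],cam,.0805))
hsv=cv2.cvtColor(im,cv2.COLOR_BGR2HSV); r=((hsv[...,0]<8)|(hsv[...,0]>172))&(hsv[...,1]>150)&(hsv[...,2]>80)
n,l,s,c=cv2.connectedComponentsWithStats(r.astype(np.uint8))
for i in range(1,n):
    if s[i,4]>80:
        v,u=np.nonzero(l==i); pts=np.array([at_z(ci,a,b,"wrist",.0885)[:2] for a,b in zip(u,v)])*1000; print(s[i],cv2.minAreaRect(pts.astype(np.float32)))
E
```

```text
time: 8.98
tool_pos: [0.5378, 0.3961, 0.0646]
tool_rot: [-0.002, 0.998, 0.06, -0.001]
contact_force: [-7.7, 4.2, 7.2]
gripper_width: 0.128
grasp_force: 63.5
time: 10.32
tool_pos: [0.4224, 0.1405, 0.2076]
tool_rot: [-0.0, 0.998, 0.059, -0.0]
contact_force: [0.0, 0.7, -0.1]
gripper_width: 0.553
grasp_force: 0.0
jig [0.4995 0.2518 0.1188] deg 6.81 [('knob_a', (-0.114, 0.039), [-1.4, 0.3]), ('jig_hinge', (0, 0), [1.4, -0.3])]
plate conf 0.73 c=(541.4,-149.1) 42.9x74.4 shortdir=-10.4 [462.2, 92.5, 42.3, 42.7]
plate conf 0.36 c=(549.1,434.8) 52.3x61.6 shortdir=-79.2 [31.3, 37.7, 34.6, 42.4]
0.92 [36.5, 60.1] [0.53705365 0.39393989 0.0805    ]
[ 29  37  15  43 541] ((538.7955932617188, 388.2615051269531), (48.39131164550781, 21.458606719970703), 6.756642818450928)
```

View pics/w3.png

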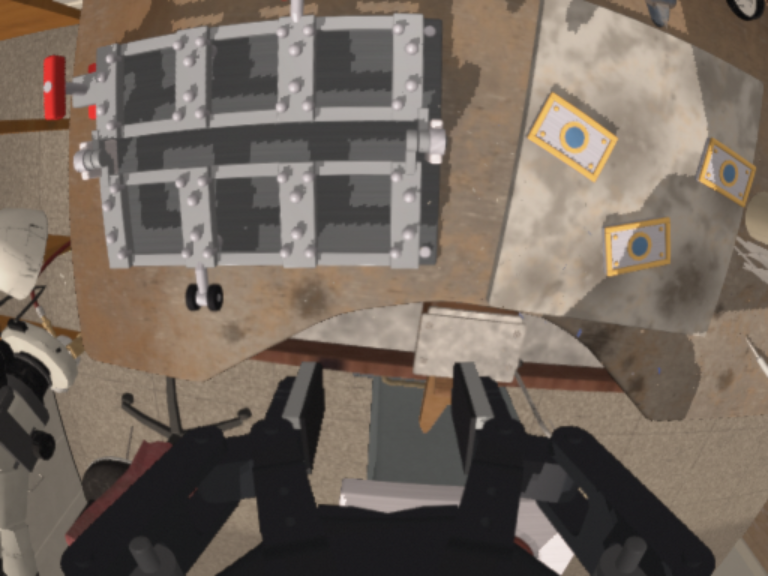

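```bash
cat >> h.py <<'E'
def gold(ci,im,cam,z=.025):
    hsv=cv2.cvtColor(im,cv2.COLOR_BGR2HSV); m=((hsv[...,0]>14)&(hsv[...,0]<30)&(hsv[...,1]>120)&(hsv[...,2]>110)).astype(np.uint8)
    m=cv2.morphologyEx(m,cv2.MORPH_CLOSE,np.ones((3,3)))
    n,l,s,c=cv2.connectedComponentsWithStats(m); out=[]
    for i in range(1,n):
        if s[i,4]<60: continue
        v,u=np.nonzero(l==i); P=np.array([at_z(ci,a,b,cam,z)[:2] for a,b in zip(u,v)])*1000
        (cx,cy),(w,h),a=cv2.minAreaRect(P.astype(np.float32))
        if w>h: a+=90
        a=(a+90)%180-90
        if 30<min(w,h)<60 and 50<max(w,h)<85 and 250<cx<900: out.append((cx,cy,min(w,h),max(w,h),a)); print("gold c=(%.1f,%.1f) %.1fx%.1f shortdir=%.1f"%out[-1],s[i].tolist())
    return out
E
python3 - <<'E'
from h import *
ci=camera_info("wrist")
for n in ("w1","w2","w3"):
    z=np.load(n+".npz"); ci["T"]=z["T"]; print(n); gold(ci,z["im"],"wrist")
E
```

```text
w1
gold c=(533.9,11.0) 41.6x65.0 shortdir=-20.7 [267, 91, 41, 38, 276]
gold c=(541.0,-152.9) 41.1x65.5 shortdir=-9.6 [351, 117, 35, 34, 206]
gold c=(458.4,-67.8) 39.5x64.1 shortdir=17.9 [298, 150, 34, 21, 220]
w2
gold c=(533.8,12.5) 41.6x65.7 shortdir=-20.5 [402, 79, 41, 45, 402]
gold c=(541.3,-151.4) 41.3x67.2 shortdir=-9.7 [482, 100, 28, 34, 243]
gold c=(459.1,-65.8) 41.7x65.6 shortdir=18.1 [438, 141, 31, 31, 258]
w3
gold c=(533.6,12.5) 41.6x65.6 shortdir=-20.2 [352, 62, 60, 59, 625]
gold c=(541.0,-151.1) 41.6x66.9 shortdir=-9.5 [466, 92, 38, 46, 369]
gold c=(459.1,-65.6) 41.6x65.4 shortdir=17.8 [403, 145, 44, 39, 475]
```

```bash
python3 -m handwheel '[[[0.01,-0.012,-0.005,0,0,7],[0.012,-0.014,-0.01,0,0,7],[0.012,-0.014,-0.01,0,0,7],[0.013,-0.014,-0.01,0,0,7],[0.013,-0.014,-0.015,0,0,7],[0.013,-0.014,-0.015,0,0,7],[0.013,-0.014,-0.015,0,0,7],[0.013,-0.014,-0.015,0,0,7],[0.0125,-0.018,-0.0126,0,0,6.9],[0,0,0,0,0,0],[0,0,0,0,0,0],[0,0,0,0,0,0]]]' 0.75
python3 - <<'E'
from h import *
cam="wrist"; ci=camera_info(cam); im,d=grab_frame(cam); np.savez("w4.npz",im=im,d=d,T=ci["T"])
gold(ci,im,cam); q=state()["tool_rot"]; print(state()["tool_pos"],R.from_quat(np.roll(q,-1)).as_matrix().round(4))
E
```

```text
time: 11.72
tool_pos: [0.5339, 0.0127, 0.1006]
tool_rot: [-0.0, 0.821, 0.571, 0.0]
contact_force: [-0.4, -0.0, 0.3]
gripper_width: 0.754
grasp_force: 0.0
gold c=(534.4,12.3) 41.3x64.3 shortdir=-20.4 [232, 166, 55, 77, 1324]
gold c=(460.3,-65.6) 42.1x65.4 shortdir=17.6 [192, 270, 60, 62, 618]
[0.53400573 0.01288682 0.10104768] [[ 3.469e-01  9.379e-01  7.000e-04]
 [ 9.379e-01 -3.469e-01  1.000e-04]
 [ 4.000e-04  7.000e-04 -1.000e+00]]
```

```bash
python3 -m handwheel '[[[0,0,-0.025,0,0,0],[0,0,-0.025,0,0,0],[0,0,-0.02,0,0,0],[0,0,-0.01,0,0,0],[0,0,-0.007,0,0,0],[0,0,0,0,0,0],[0,0,0,0,0,0]]]' 0.75
python3 -m handwheel '[[[0,0,0,0,0,0],[0,0,0,0,0,0],[0,0,0,0,0,0],[0,0,0,0,0,0],[0,0,0,0,0,0],[0,0,0,0,0,0]]]' 0
python3 -m handwheel '[[[0,0,0.01,0,0,0],[0,0,0.03,0,0,0],[0,0,0.04,0,0,0],[0,0,0.03,0,0,0],[0,0,0,0,0,0]]]'
```

```text
time: 12.35
tool_pos: [0.5346, 0.0125, 0.0144]
tool_rot: [0.0, 0.82, 0.572, 0.001]
contact_force: [-0.3, 0.7, 0.4]
gripper_width: 0.75
grasp_force: 0.0
time: 12.85
tool_pos: [0.5356, 0.0122, 0.0155]
tool_rot: [0.001, 0.821, 0.572, 0.001]
contact_force: [-1.0, 0.8, 6.8]
gripper_width: 0.468
grasp_force: 61.3
time: 13.27
tool_pos: [0.5386, 0.0118, 0.132]
tool_rot: [0.005, 0.82, 0.572, 0.005]
contact_force: [0.7, -0.2, -0.5]
gripper_width: 0.47
grasp_force: 61.0
```

```bash
python3 -m handwheel '[[[-0.003,0.01,0,0,0,2],[-0.008,0.015,0,0,0,4],[-0.012,0.02,0,0,0,4],[-0.012,0.02,0,0,0,4],[-0.012,0.02,0,0,0,4],[-0.012,0.02,0,0,0,4],[-0.012,0.02,0,0,0,3],[-0.007,0.02,0,0,0,1.8],[-0.002,0.011,0,0,0,0],[0,0,0,0,0,0],[0,0,0,0,0,0],[0,0,0,0,0,0],[0,0,0,0,0,0]]]'
cat >> h.py <<'E'
def tool():
    s=state(); M=R.from_quat(np.roll(s["tool_rot"],-1)).as_matrix(); print("tcp",np.round(s["tool_pos"],4),"ydir %.2f"%np.degrees(np.arctan2(M[1,1],M[0,1])),"tilt",np.round(np.degrees(M[:2,2]),2),"w %.3f f %.0f"%(s["gripper_width"],s["grasp_force"]),"F",np.round(s["contact_force"],1)); return s
E
python3 - <<'E'
from h import *
cam="wrist"; ci=camera_info(cam); im,d=grab_frame(cam); np.savez("w5.npz",im=im,d=d,T=ci["T"]); cv2.imwrite("pics/w5.png",cv2.resize(im,(768,576)))
s=tool(); gold(ci,im,cam,z=s["tool_pos"][2]+.0095); jigfit(ci,cam,x0=(.4975,.2513,.1134),tol=.015)
E
```

```text
time: 14.35
tool_pos: [0.4541, 0.1675, 0.1231]
tool_rot: [-0.0, 0.666, 0.746, -0.0]
contact_force: [-0.2, -0.0, -0.5]
gripper_width: 0.472
grasp_force: 60.9
tcp [0.4542 0.1676 0.1232] ydir 6.45 tilt [-0.02 -0.02] w 0.471 f 61 F [-0.4  0.1 -1.4]
gold c=(454.4,168.2) 41.0x65.0 shortdir=6.7 [216, 206, 85, 105, 2763]
jig [0.4975 0.2516 0.1007] deg 5.77 [('knob_a', (-0.114, 0.039), [0.5, -0.7]), ('knob_b', (0.114, -0.039), [0.4, -0.7]), ('jig_hinge', (0, 0), [-1.0, 1.8])]
```

View pics/w5.png

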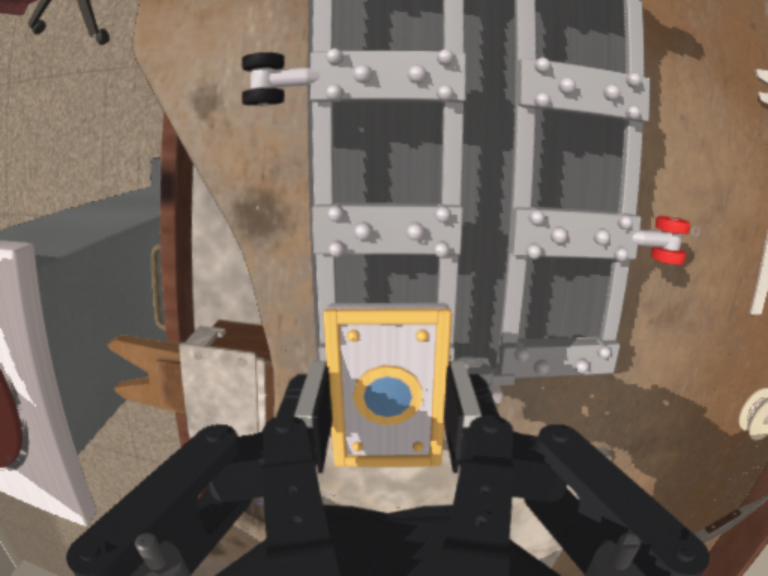

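Run:
```python
from h import *
z=np.load("w5.npz"); ci=camera_info("wrist"); ci["T"]=z["T"]; im=z["im"]
g=cv2.cvtColor(im,cv2.COLOR_BGR2GRAY)
def pin(u,v):
    u/=1.5;v/=1.5; u0,v0=int(u)-5,int(v)-5; w=g[v0:v0+11,u0:u0+11].astype(float); w=np.clip(w-np.percentile(w,80),0,None); vv,uu=np.mgrid[0:11,0:11]; return u0+(uu*w).sum()/w.sum(), v0+(vv*w).sum()/w.sum()
sets={"A2 in":[(362,74),(415,74),(362,232),(415,232)],"A2 out":[(336,92),(445,92),(336,214),(442,212)],"B2 in":[(568,86),(612,92),(560,236),(603,237)],"B2 out":[(544,101),(634,112),(538,217),(626,222)]}
for n,S in sets.items():
    P=np.array([at_z(ci,*pin(*s),"wrist",.052)[:2] for s in S])*1000
    print(n,P.round(1).tolist(),P.mean(0).round(1),"yaw %.2f %.2f"%tuple(np.degrees(np.arctan2(*(P[a]-P[b]))) *-1 for a,b in ((0,2),(1,3))))
```

```text
A2 in [[428.0, 284.8], [453.4, 287.5], [436.3, 208.4], [461.7, 211.1]] [444.9 248. ] yaw 6.17 6.20
A2 out [[416.1, 274.5], [467.9, 280.0], [422.3, 215.7], [474.2, 221.3]] [445.1 247.9] yaw 6.03 6.15
B2 in [[527.9, 295.4], [553.3, 298.2], [536.1, 219.1], [561.5, 221.9]] [544.7 258.7] yaw 6.11 6.14
B2 out [[515.9, 285.2], [567.7, 290.8], [522.2, 226.4], [574.1, 232.0]] [545.  258.6] yaw 6.17 6.24
```

```bash
python3 -m handwheel '[[[-0.0011,0.0023,-0.02,0,0,-0.4],[0,0,-0.025,0,0,0],[0,0,-0.013,0,0,0],[0,0,0,0,0,0],[0,0,0,0,0,0]]]'
python3 -m handwheel '[[[0,0,-0.004,0,0,0],[0,0,-0.004,0,0,0],[0,0,-0.004,0,0,0],[0,0,-0.004,0,0,0],[0,0,-0.002,0,0,0],[0,0,0,0,0,0],[0,0,0,0,0,0]]]'
python3 -c "
from h import *
tool()"
```

```text
time: 15.07
tool_pos: [0.4522, 0.1704, 0.0648]
tool_rot: [-0.001, 0.668, 0.744, -0.001]
contact_force: [0.8, 0.5, -1.0]
gripper_width: 0.471
grasp_force: 60.9
time: 15.65
tool_pos: [0.4528, 0.1706, 0.0474]
tool_rot: [-0.0, 0.668, 0.744, -0.0]
contact_force: [0.4, 0.5, -0.6]
gripper_width: 0.467
grasp_force: 60.9
tcp [0.4528 0.1706 0.0474] ydir 6.13 tilt [-0.01 -0.  ] w 0.467 f 61 F [ 0.4  0.5 -0.6]
```

```bash
python3 -m handwheel '[[[0,0,-0.001,0,0,0],[0,0,0,0,0,0]]]'
python3 -m handwheel '[[[0,0,0,0,0,0],[0,0,0,0,0,0],[0,0,0,0,0,0],[0,0,0.01,0,0,0],[0,0,0.03,0,0,0],[0,0,0.03,0,0,0]]]' 0.57
python3 -m handwheel '[[[0,-0.03,0.02,0,0,2],[0,-0.035,0.02,0,0,2],[0,-0.035,0,0,0,2],[0,-0.035,0,0,0,2],[0,-0.035,0,0,0,2],[0,-0.035,0,0,0,1.7],[0.005,-0.032,0,0,0,0],[0,0,0,0,0,0],[0,0,0,0,0,0],[0,0,0,0,0,0]]]' 0.75
python3 - <<'E'
from h import *
cam="wrist"; ci=camera_info(cam); im,d=grab_frame(cam); np.savez("w6.npz",im=im,d=d,T=ci["T"]); cv2.imwrite("pics/w6.png",cv2.resize(im,(768,576)))
s=tool(); gold(ci,im,cam); gold(ci,im,cam,z=.0555)
E
```

```text
time: 15.82
tool_pos: [0.4528, 0.1706, 0.0464]
tool_rot: [-0.0, 0.668, 0.744, -0.0]
contact_force: [-0.6, -0.6, -2.4]
gripper_width: 0.472
grasp_force: 61.0
time: 16.32
tool_pos: [0.4514, 0.1703, 0.1163]
tool_rot: [-0.001, 0.668, 0.744, -0.002]
contact_force: [0.3, 0.2, 0.3]
gripper_width: 0.571
grasp_force: 0.0
time: 17.15
tool_pos: [0.4578, -0.0661, 0.1569]
tool_rot: [0.0, 0.589, 0.808, 0.0]
contact_force: [-0.8, -0.5, -0.9]
gripper_width: 0.746
grasp_force: 0.0
tcp [ 0.4578 -0.0657  0.1567] ydir 17.87 tilt [0.02 0.02] w 0.747 f 0 F [ 0.6 -0.2  1. ]
gold c=(458.9,-66.8) 41.0x64.8 shortdir=17.8 [237, 152, 44, 65, 876]
gold c=(540.4,-151.8) 41.6x65.5 shortdir=-10.2 [276, 247, 43, 55, 420]
gold c=(455.9,-57.7) 36.4x57.6 shortdir=17.8 [237, 152, 44, 65, 876]
gold c=(528.4,-133.3) 37.0x58.2 shortdir=-10.2 [276, 247, 43, 55, 420]
```

View pics/w6.png

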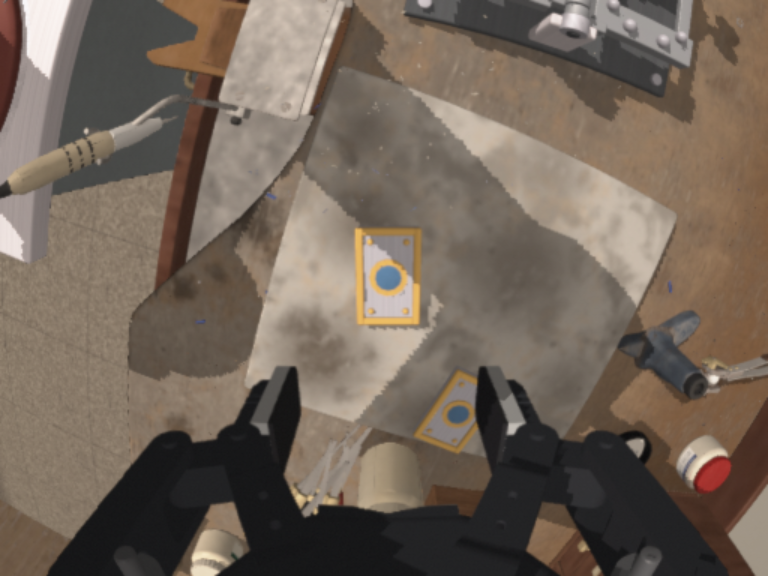

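```bash
python3 -m handwheel '[[[0.001,-0.0005,-0.035,0,0,0],[0,0,-0.035,0,0,0],[0,0,-0.035,0,0,0],[0,0,-0.02,0,0,0],[0,0,-0.01,0,0,0],[0,0,-0.0055,0,0,0],[0,0,0,0,0,0],[0,0,0,0,0,0]]]' 0.75
python3 -m handwheel '[[[0,0,0,0,0,0],[0,0,0,0,0,0],[0,0,0,0,0,0],[0,0,0,0,0,0],[0,0,0,0,0,0],[0,0,0,0,0,0]]]' 0
python3 -m handwheel '[[[0,0,0.01,0,0,0],[0,0,0.03,0,0,0],[0,0,0.04,0,0,0],[0,0.02,0.03,0,0,-1],[0,0.03,0,0,0,-1],[0,0.035,0,0,0,-1],[0,0.035,0,0,0,-1],[-0.002,0.035,0,0,0,-1],[-0.003,0.035,0,0,0,-1],[-0.003,0.035,0,0,0,-1],[-0.003,0.035,0,0,0,-2],[-0.003,0.035,0,0,0,-2],[0,0.019,0,0,0,-0.7],[0,0,0,0,0,0],[0,0,0,0,0,0],[0,0,0,0,0,0],[0,0,0,0,0,0]]]'
python3 - <<'E'
from h import *
cam="wrist"; ci=camera_info(cam); im,d=grab_frame(cam); np.savez("w7.npz",im=im,d=d,T=ci["T"]); cv2.imwrite("pics/w7.png",cv2.resize(im,(768,576)))
s=tool(); gold(ci,im,cam,z=s["tool_pos"][2]+.009); gold(ci,im,cam,z=.0555)
E
```

```text
time: 17.87
tool_pos: [0.46, -0.0668, 0.0173]
tool_rot: [0.001, 0.589, 0.808, 0.0]
contact_force: [0.8, 0.1, 0.2]
gripper_width: 0.753
grasp_force: 0.0
time: 18.37
tool_pos: [0.4605, -0.0674, 0.0182]
tool_rot: [0.002, 0.589, 0.808, 0.001]
contact_force: [-1.5, 1.1, 6.2]
gripper_width: 0.468
grasp_force: 60.9
time: 19.78
tool_pos: [0.4449, 0.2462, 0.1261]
tool_rot: [0.0, 0.669, 0.744, -0.0]
contact_force: [0.3, 0.4, -0.8]
gripper_width: 0.468
grasp_force: 60.9
tcp [0.4449 0.2461 0.126 ] ydir 6.04 tilt [-0.   -0.01] w 0.471 f 61 F [ 1.1 -0.6 -0.4]
gold c=(445.3,246.1) 40.4x70.8 shortdir=6.1 [217, 201, 83, 114, 2878]
```

```bash
cat >> h.py <<'E'
def blue(ci,im,cam,z):
    hsv=cv2.cvtColor(im,cv2.COLOR_BGR2HSV); m=((hsv[...,0]>95)&(hsv[...,0]<120)&(hsv[...,1]>90)&(hsv[...,2]>60)).astype(np.uint8)
    n,l,s,c=cv2.connectedComponentsWithStats(m)
    for i in range(1,n):
        if s[i,4]>60 and .6<s[i,2]/s[i,3]<1.6: print("blue",np.round(at_z(ci,*c[i],cam,z)[:2]*1000,1),s[i].tolist())
E
python3 - <<'E'
from h import *
ci=camera_info("wrist")
for n,z in (("w5",.1327),("w7",.133)):
    w=np.load(n+".npz"); ci["T"]=w["T"]; blue(ci,w["im"],"wrist",z)
    if n=="w7": blue(ci,w["im"],"wrist",.0555)
E
```

```text
blue [454.5 168.1] [244, 252, 29, 25, 548]
blue [445.1 248.2] [244, 247, 29, 24, 538]
blue [450.  200.7] [244, 247, 29, 24, 538]
```

View pics/w7.png

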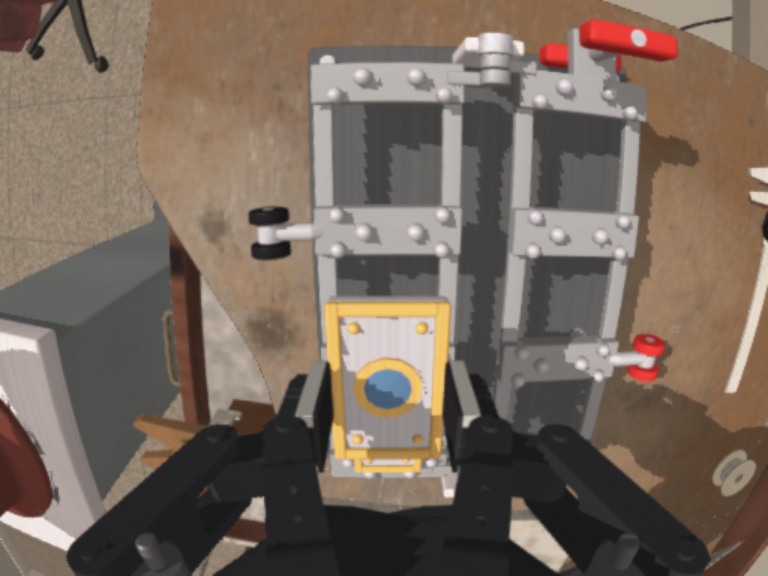

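```bash
python3 -m handwheel '[[[0,0,-0.03,0,0,0],[0,0,-0.025,0,0,0],[0,0,-0.006,0,0,0],[0,0,-0.004,0,0,0],[0,0,-0.004,0,0,0],[0,0,-0.004,0,0,0],[0,0,-0.0025,0,0,0],[0,0,0,0,0,0],[0,0,0,0,0,0]]]'
python3 -c "
from h import *
tool()"
```

```text
time: 20.58
tool_pos: [0.4452, 0.2473, 0.0511]
tool_rot: [0.0, 0.668, 0.744, 0.0]
contact_force: [0.5, 0.6, -1.1]
gripper_width: 0.463
grasp_force: 60.9
tcp [0.4452 0.2473 0.0511] ydir 6.14 tilt [0.06 0.02] w 0.463 f 61 F [ 0.5  0.6 -1.1]
```

```bash
python3 -m handwheel '[[[0,0,-0.0022,0,0,0],[0,0,0,0,0,0]]]'
python3 -m handwheel '[[[0,0,0,0,0,0],[0,0,0,0,0,0],[0,0,0,0,0,0],[0,0,0.01,0,0,0],[0,0,0.03,0,0,0],[0,0,0.03,0,0,0]]]' 0.57
python3 -m handwheel '[[[0.008,-0.03,0.02,0,0,0],[0.008,-0.036,0.01,0,0,-2],[0.008,-0.036,0,0,0,-2],[0.008,-0.036,0,0,0,-2],[0.008,-0.036,0,0,0,-2],[0.008,-0.036,0,0,0,-2],[0.008,-0.036,0,0,0,-2],[0.008,-0.036,0,0,0,-2],[0.008,-0.036,0,0,0,-2],[0.008,-0.036,0,0,0,-1],[0.01,-0.036,-0.01,0,0,-0.9],[0.005,-0.008,-0.01,0,0,0],[0,0,0,0,0,0],[0,0,0,0,0,0],[0,0,0,0,0,0]]]' 0.75
python3 - <<'E'
from h import *
cam="wrist"; ci=camera_info(cam); im,d=grab_frame(cam); np.savez("w8.npz",im=im,d=d,T=ci["T"])
s=tool(); gold(ci,im,cam); blue(ci,im,cam,.025)
E
```

```text
time: 20.75
tool_pos: [0.4453, 0.2473, 0.0486]
tool_rot: [0.0, 0.668, 0.744, 0.001]
contact_force: [-0.1, -0.1, -0.8]
gripper_width: 0.472
grasp_force: 61.0
time: 21.25
tool_pos: [0.4434, 0.2466, 0.118]
tool_rot: [-0.001, 0.668, 0.744, -0.002]
contact_force: [1.1, -0.1, -0.6]
gripper_width: 0.57
grasp_force: 0.0
time: 22.5
tool_pos: [0.5398, -0.1502, 0.1289]
tool_rot: [-0.0, 0.776, 0.631, 0.0]
contact_force: [0.9, -0.1, -0.5]
gripper_width: 0.755
grasp_force: 0.0
tcp [ 0.5399 -0.1499  0.1291] ydir -11.69 tilt [ 0.04 -0.01] w 0.751 f 0 F [ 1.  -0.2 -0.2]
gold c=(541.7,-152.4) 41.1x65.4 shortdir=-10.1 [236, 159, 49, 71, 1068]
blue [ 541.8 -152.4] [253, 188, 16, 16, 198]
```

```bash
python3 -m handwheel '[[[0.0018,-0.0022,-0.035,0,0,1.6],[0,0,-0.035,0,0,0],[0,0,-0.025,0,0,0],[0,0,-0.01,0,0,0],[0,0,-0.008,0,0,0],[0,0,0,0,0,0],[0,0,0,0,0,0]]]' 0.75
python3 -m handwheel '[[[0,0,0,0,0,0],[0,0,0,0,0,0],[0,0,0,0,0,0],[0,0,0,0,0,0],[0,0,0,0,0,0],[0,0,0,0,0,0]]]' 0
python3 -m handwheel '[[[0,0,0.01,0,0,0],[0,0,0.03,0,0,0],[0,0,0.04,0,0,0],[-0.005,0.02,0.03,0,0,1],[-0.008,0.035,0,0,0,1],[-0.008,0.036,0,0,0,1],[-0.008,0.036,0,0,0,1],[-0.008,0.036,0,0,0,1],[-0.008,0.036,0,0,0,1],[-0.008,0.036,0,0,0,1],[-0.008,0.036,0,0,0,2],[-0.008,0.036,0,0,0,2],[-0.008,0.036,0,0,0,2],[-0.008,0.036,0,0,0,2],[-0.008,0.036,0,0,0,2.2],[-0.008,0.036,0,0,0,0],[-0.003,0.026,0,0,0,0],[0,0,0,0,0,0],[0,0,0,0,0,0],[0,0,0,0,0,0]]]'
python3 - <<'E'
from h import *
cam="wrist"; ci=camera_info(cam); im,d=grab_frame(cam); np.savez("w9.npz",im=im,d=d,T=ci["T"]); cv2.imwrite("pics/w9.png",cv2.resize(im,(768,576)))
s=tool(); gold(ci,im,cam,z=s["tool_pos"][2]+.008); blue(ci,im,cam,s["tool_pos"][2]+.008); blue(ci,im,cam,.0555)
E
```

```text
time: 23.13
tool_pos: [0.5427, -0.1531, 0.0168]
tool_rot: [0.001, 0.767, 0.642, 0.001]
contact_force: [-0.4, 0.1, 0.3]
gripper_width: 0.746
grasp_force: 0.0
time: 23.63
tool_pos: [0.5435, -0.1538, 0.0178]
tool_rot: [0.002, 0.767, 0.642, 0.001]
contact_force: [-0.6, 0.6, 6.6]
gripper_width: 0.466
grasp_force: 61.1
time: 25.3
tool_pos: [0.4375, 0.3235, 0.1254]
tool_rot: [0.0, 0.662, 0.749, -0.0]
contact_force: [-0.8, 0.5, -1.0]
gripper_width: 0.467
grasp_force: 60.7
tcp [0.4377 0.3231 0.1253] ydir 6.99 tilt [-0.   -0.02] w 0.463 f 61 F [ 1.2 -0.  -0.7]
gold c=(438.1,322.6) 40.7x70.9 shortdir=7.2 [217, 202, 83, 113, 2942]
blue [437.7 325.7] [244, 248, 29, 24, 540]
blue [443.5 277.7] [244, 248, 29, 24, 540]
```

```bash
python3 -m handwheel '[[[-0.001,0,-0.03,0,0,-0.9],[0,0,-0.025,0,0,0],[0,0,-0.006,0,0,0],[0,0,-0.004,0,0,0],[0,0,-0.004,0,0,0],[0,0,-0.004,0,0,0],[0,0,-0.0025,0,0,0],[0,0,0,0,0,0],[0,0,0,0,0,0]]]'
python3 -c "
from h import *
tool()"
python3 -m handwheel '[[[0,0,-0.002,0,0,0],[0,0,0,0,0,0]]]'
python3 -m handwheel '[[[0,0,0,0,0,0],[0,0,0,0,0,0],[0,0,0,0,0,0],[0,0,0.01,0,0,0],[0,0,0.03,0,0,0],[0,0,0.03,0,0,0]]]' 0.57
python3 -m handwheel '[[[0,-0.03,0.02,0,0,0],[0,-0.03,0.02,0,0,-7],[0,-0.03,0.02,0,0,-7],[0,-0.03,0.02,0,0,-7],[0.005,-0.03,0,0,0,-7],[0.005,0,0,0,0,-7],[0.005,0,0,0,0,-7],[0,0,0,0,0,-7],[0,0,0,0,0,-7],[0,0,0,0,0,-7],[0,0,0,0,0,-7],[0,0,0,0,0,-7],[0,0,0,0,0,-7],[0,0,0,0,0,-6],[0,0,0,0,0,0],[0,0,0,0,0,0],[0,0,0,0,0,0]]]' 0.55
python3 - <<'E'
from h import *
cam="wrist"; ci=camera_info(cam); im,d=grab_frame(cam); np.savez("w10.npz",im=im,d=d,T=ci["T"]); cv2.imwrite("pics/w10.png",cv2.resize(im,(768,576)))
s=tool(); blue(ci,im,cam,.0555); gold(ci,im,cam,.0555); print(s["joint_pos"])
for r in pinpoint(cam,"knob_b"): print(r["conf"],r["position"],at_z(ci,*r["position"],cam,.044))
E
```

```text
time: 26.1
tool_pos: [0.437, 0.3241, 0.0504]
tool_rot: [0.0, 0.668, 0.744, 0.0]
contact_force: [0.5, 0.5, -1.1]
gripper_width: 0.469
grasp_force: 60.7
tcp [0.437  0.3241 0.0504] ydir 6.13 tilt [0.05 0.03] w 0.469 f 61 F [ 0.5  0.5 -1.1]
time: 26.27
tool_pos: [0.4371, 0.3243, 0.0483]
tool_rot: [0.0, 0.668, 0.744, 0.001]
contact_force: [0.4, -0.4, -0.9]
gripper_width: 0.467
grasp_force: 60.8
time: 26.77
tool_pos: [0.4352, 0.3232, 0.1173]
tool_rot: [-0.001, 0.668, 0.744, -0.002]
contact_force: [0.9, 0.7, -0.1]
gripper_width: 0.569
grasp_force: 0.0
time: 28.18
tool_pos: [0.4516, 0.1739, 0.1982]
tool_rot: [-0.0, 0.999, 0.055, 0.0]
contact_force: [-0.4, -0.4, -0.4]
gripper_width: 0.549
grasp_force: 0.0
tcp [0.4516 0.1739 0.198 ] ydir -83.77 tilt [0.02 0.  ] w 0.551 f 0 F [-0.   0.3 -0.6]
blue [446.4 247.1] [180, 173, 13, 13, 136]
blue [454.1 169.5] [257, 173, 14, 13, 147]
blue [438.4 322.7] [114, 174, 11, 12, 109]
gold c=(446.5,246.9) 41.5x65.1 shortdir=6.3 [155, 159, 64, 40, 812]
gold c=(454.5,169.5) 40.6x64.9 shortdir=6.2 [231, 159, 66, 40, 809]
gold c=(438.8,322.6) 40.8x65.7 shortdir=6.4 [92, 160, 57, 38, 633]
[ 2.13656721e-01 -2.73242397e-01  1.96917759e+00 -5.89538527e-06
  1.44535505e+00  1.67564297e+00]
0.77 [225.5, 16.6] [0.61210401 0.22368076 0.044     ]
0.76 [163.9, 229.3] [0.38010042 0.27472849 0.044     ]
```

View pics/w10.png

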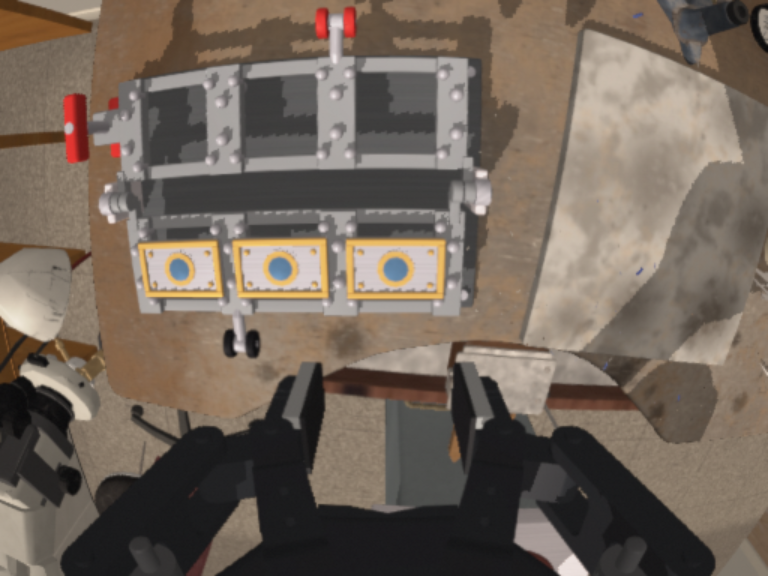

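```bash
python3 -m handwheel '[[[0.02,0.006,-0.005,0,0,0],[0.03,0.01,-0.015,0,0,0],[0.03,0.01,-0.015,0,0,0],[0.03,0.01,-0.015,0,0,0],[0.03,0.01,-0.015,0,0,0],[0.0216,0.0069,-0.02,0,0,0],[0,0,-0.013,0,0,0],[0,0,0,0,0,0],[0,0,0,0,0,0],[0,0,0,0,0,0]]]' 0.55
python3 - <<'E'
from h import *
cam="wrist"; ci=camera_info(cam); im,d=grab_frame(cam); np.savez("w11.npz",im=im,d=d,T=ci["T"])
s=tool()
for r in pinpoint(cam,"knob_b"): print(r["conf"],r["position"],at_z(ci,*r["position"],cam,.044))
hsv=cv2.cvtColor(im,cv2.COLOR_BGR2HSV); r=((hsv[...,0]<8)|(hsv[...,0]>172))&(hsv[...,1]>150)&(hsv[...,2]>80)
n,l,st,c=cv2.connectedComponentsWithStats(r.astype(np.uint8))
for i in range(1,n):
    if st[i,4]>60: print(st[i],at_z(ci,*c[i],cam,.046))
a,b=0,0
t=np.radians(np.arange(0,181,10)); X=.114*np.cos(t)+.008*np.sin(t); Z=.114*np.sin(t)-.008*np.cos(t)
D=np.c_[np.diff(X)*.9943,np.diff(X)*.1066,np.diff(Z)].round(4)
print(D.tolist())
E
```

```text
time: 29.12
tool_pos: [0.6129, 0.2268, 0.1007]
tool_rot: [-0.0, 0.999, 0.054, 0.0]
contact_force: [0.0, 0.3, 1.1]
gripper_width: 0.548
grasp_force: 0.0
tcp [0.6133 0.2268 0.1015] ydir -83.85 tilt [0.12 0.03] w 0.552 f 0 F [-0.4 -0.2 -0.1]
0.75 [259.6, 209.9] [0.61702737 0.22663743 0.044     ]
[242 198  11  30 283] [0.61487245 0.23520973 0.046     ]
[268 198  11  30 299] [0.61670697 0.21709131 0.046     ]
[ 67 231  10  18  94] [0.57063215 0.38641207 0.046     ]
[ 32 259  33  54 921] [0.51055144 0.43007842 0.046     ]
[[-0.0003, -0.0, 0.0199], [-0.0038, -0.0004, 0.0196], [-0.0071, -0.0008, 0.0186], [-0.0102, -0.0011, 0.0171], [-0.013, -0.0014, 0.015], [-0.0154, -0.0016, 0.0125], [-0.0173, -0.0019, 0.0097], [-0.0187, -0.002, 0.0065], [-0.0196, -0.0021, 0.0031], [-0.0198, -0.0021, -0.0003], [-0.0194, -0.0021, -0.0038], [-0.0185, -0.002, -0.0071], [-0.017, -0.0018, -0.0103], [-0.015, -0.0016, -0.0131], [-0.0125, -0.0013, -0.0155], [-0.0096, -0.001, -0.0174], [-0.0065, -0.0007, -0.0188], [-0.0031, -0.0003, -0.0197]]
```

```bash
python3 -m handwheel '[[[0.0005,0,-0.025,0,0,0],[0,0,-0.025,0,0,0],[0,0,-0.02,0,0,0],[0,0,-0.006,0,0,0],[0,0,0,0,0,0],[0,0,0,0,0,0]]]' 0.55
python3 -m handwheel '[[[0,0,0,0,0,0],[0,0,0,0,0,0],[0,0,0,0,0,0],[0,0,0,0,0,0],[0,0,0,0,0,0],[0,0,0,0,0,0]]]' 0
python3 -c "
from h import *
tool()"
```

```text
time: 29.72
tool_pos: [0.6143, 0.227, 0.0252]
tool_rot: [-0.0, 0.999, 0.054, 0.001]
contact_force: [0.3, 0.4, 0.0]
gripper_width: 0.552
grasp_force: 0.0
time: 30.22
tool_pos: [0.6155, 0.2257, 0.0266]
tool_rot: [0.001, 0.999, 0.054, 0.002]
contact_force: [-0.8, -4.8, 4.3]
gripper_width: 0.281
grasp_force: 58.8
tcp [0.6155 0.2257 0.0266] ydir -83.86 tilt [ 0.2  -0.11] w 0.281 f 59 F [-0.8 -4.8  4.3]
```

```bash
python3 -m handwheel '[[[-0.0003,0,0.0199,0,0,0],[-0.0038,-0.0004,0.0196,0,0,0],[-0.0071,-0.0008,0.0186,0,0,0],[-0.0102,-0.0011,0.0171,0,0,0],[0,0,0,0,0,0]]]'
python3 -c "
from h import *
tool()"
python3 -m handwheel '[[[-0.013,-0.0014,0.015,0,0,0],[-0.0154,-0.0016,0.0125,0,0,0],[-0.0173,-0.0019,0.0097,0,0,0],[-0.0187,-0.002,0.0065,0,0,0],[-0.0196,-0.0021,0.0031,0,0,0],[0,0,0,0,0,0],[0,0,0,0,0,0]]]'
```

```text
time: 30.63
tool_pos: [0.593, 0.2233, 0.1032]
tool_rot: [0.001, 0.999, 0.054, 0.002]
contact_force: [2.4, -5.0, 0.5]
gripper_width: 0.279
grasp_force: 62.3
tcp [0.593  0.2233 0.1032] ydir -83.86 tilt [ 0.23 -0.13] w 0.279 f 62 F [ 2.4 -5.   0.5]
time: 31.22
tool_pos: [0.5092, 0.2142, 0.1486]
tool_rot: [0.001, 0.999, 0.054, 0.003]
contact_force: [0.3, -5.7, 4.3]
gripper_width: 0.283
grasp_force: 62.8
```

```bash
python3 -m handwheel '[[[-0.0198,-0.0031,-0.0003,0,0,0],[-0.0194,-0.0021,-0.0038,0,0,0],[-0.0185,-0.002,-0.0071,0,0,0],[-0.017,-0.0018,-0.0103,0,0,0],[-0.015,-0.0016,-0.0131,0,0,0],[-0.0125,-0.0013,-0.0155,0,0,0],[-0.0096,-0.001,-0.0174,0,0,0],[0,0,0,0,0,0],[0,0,0,0,0,0]]]'
python3 -m handwheel '[[[-0.0035,-0.0004,-0.0094,0,0,0],[-0.003,-0.0003,-0.0094,0,0,0],[-0.002,-0.0002,-0.0098,0,0,0],[-0.0011,-0.0001,-0.0099,0,0,0],[0,0,0,0,0,0],[0,0,0,0,0,0]]]'
python3 -c "
from h import *
tool()"
```

```text
time: 31.97
tool_pos: [0.397, 0.202, 0.0783]
tool_rot: [0.001, 0.999, 0.054, 0.002]
contact_force: [2.3, -2.7, -2.7]
gripper_width: 0.281
grasp_force: 62.0
time: 32.47
tool_pos: [0.3888, 0.2012, 0.0424]
tool_rot: [0.001, 0.999, 0.054, 0.001]
contact_force: [-3.5, -7.8, 13.4]
gripper_width: 0.281
grasp_force: 64.1
tcp [0.3888 0.2012 0.0424] ydir -83.84 tilt [ 0.17 -0.11] w 0.281 f 64 F [-3.5 -7.8 13.4]
```

```bash
python3 -m handwheel '[[[0,0,0,0,0,0],[0,0,0,0,0,0],[0,0,0,0,0,0],[0,0,0.03,0,0,0],[0,0,0.04,0,0,0],[0,0.0,0.04,0,0,0],[0,0,0,0,0,0],[0,0,0,0,0,0]]]' 0.55
python3 - <<'E'
from h import *
cam="wrist"; ci=camera_info(cam); im,d=grab_frame(cam); np.savez("w12.npz",im=im,d=d,T=ci["T"]); cv2.imwrite("pics/w12.png",cv2.resize(im,(768,576)))
tool()
for n in ("w2","w10","w12"):
    w=np.load(n+".npz"); ci["T"]=w["T"]; P=cloud(ci,w["d"],"wrist"); 
    for zz in (.06,.1,.13,.16):
        m=(w["d"]>.12)&(P[...,2]>zz)&(P[...,2]<.3)&(abs(P[...,0]-.45)<.1)&(P[...,1]>.42); Q=P[m]
        if len(Q): print(n,zz,len(Q),Q[Q[:,1].argmin()].round(3),np.percentile(Q[:,1],2).round(3))
ci=camera_info(cam)
for r in pinpoint(cam,"latch_out"): print(r["conf"],r["position"],at_z(ci,*r["position"],cam,.0805))
hsv=cv2.cvtColor(im,cv2.COLOR_BGR2HSV); r=((hsv[...,0]<8)|(hsv[...,0]>172))&(hsv[...,1]>150)&(hsv[...,2]>80)
n,l,s,c=cv2.connectedComponentsWithStats(r.astype(np.uint8))
for i in range(1,n):
    if s[i,4]>60:
        v,u=np.nonzero(l==i); pts=np.array([at_z(ci,a,b,"wrist",.0885)[:2] for a,b in zip(u,v)])*1000; print(s[i],cv2.minAreaRect(pts.astype(np.float32)))
E
```

```text
time: 33.13
tool_pos: [0.3888, 0.2025, 0.1529]
tool_rot: [-0.001, 0.999, 0.054, 0.003]
contact_force: [0.1, 0.2, 0.7]
gripper_width: 0.551
grasp_force: 0.0
tcp [0.3873 0.202  0.1504] ydir -83.85 tilt [0.11 0.06] w 0.551 f 0 F [-1.  -0.9 -0. ]
w2 0.06 8959 [0.539 0.42  0.086] 0.445
w2 0.1 6767 [0.414 0.496 0.116] 0.5
w2 0.13 4850 [0.41  0.498 0.141] 0.502
w2 0.16 213 [0.409 0.501 0.164] 0.502
w10 0.06 1894 [0.406 0.436 0.061] 0.439
w12 0.06 1694 [0.398 0.435 0.061] 0.438
0.59 [52.4, 145.0] [0.42412263 0.38262253 0.0805    ]
[ 44 118  23  56 900] ((425.0382385253906, 374.1195373535156), (45.737178802490234, 21.155031204223633), 4.885636806488037)
[245 187   9  26 211] ((396.53271484375, 210.2021484375), (19.405029296875, 5.85007905960083), 5.749480724334717)
[267 188   9  24 199] ((398.2549743652344, 194.23611450195312), (17.889448165893555, 5.892569065093994), 6.688663005828857)
```

View pics/w12.png

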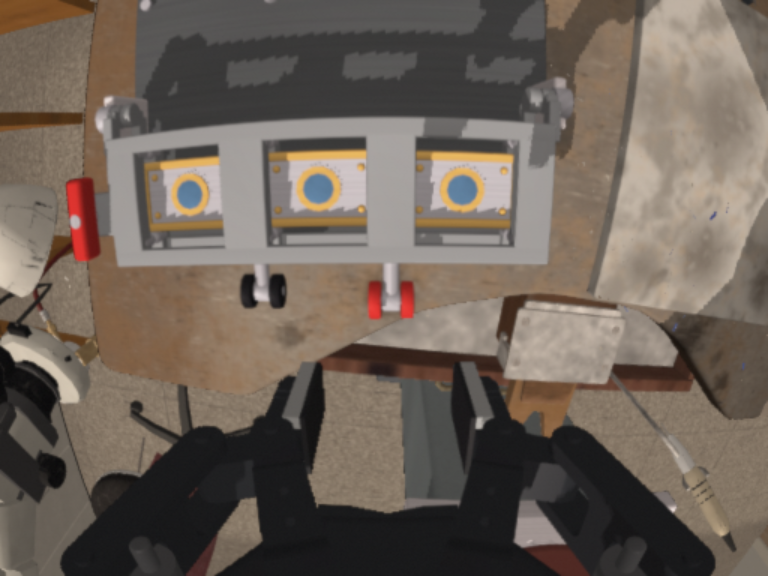

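Run:
```python
from h import *
ci=camera_info("wrist")
A={}
for n in ("w1","w2","w10","w12"):
    w=np.load(n+".npz"); ci["T"]=w["T"]; P=cloud(ci,w["d"],"wrist")
    m=(w["d"]>.12)&(P[...,2]>.02)&(P[...,2]<.3)&(P[...,0]>.36)&(P[...,0]<.5)&(P[...,1]>.41)&(P[...,1]<.52)
    for p in P[m]: k=(round(p[0]*50)/50,round(p[1]*50)/50); A[k]=max(A.get(k,0),p[2])
for x in np.arange(.36,.51,.02): print(round(x,2),[(y,round(float(A.get((round(x,2),y),0)),3)) for y in (.42,.44,.46,.48,.5,.52)])
```

```text
0.36 [(0.42, 0.0), (0.44, 0.0), (0.46, 0.069), (0.48, 0.072), (0.5, 0.0), (0.52, 0.0)]
0.38 [(0.42, 0.0), (0.44, 0.074), (0.46, 0.086), (0.48, 0.088), (0.5, 0.084), (0.52, 0.0)]
0.4 [(0.42, 0.0), (0.44, 0.077), (0.46, 0.087), (0.48, 0.093), (0.5, 0.176), (0.52, 0.181)]
0.42 [(0.42, 0.0), (0.44, 0.077), (0.46, 0.088), (0.48, 0.096), (0.5, 0.176), (0.52, 0.181)]
0.44 [(0.42, 0.0), (0.44, 0.051), (0.46, 0.08), (0.48, 0.086), (0.5, 0.094), (0.52, 0.0)]
0.46 [(0.42, 0.0), (0.44, 0.0), (0.46, 0.0), (0.48, 0.0), (0.5, 0.0), (0.52, 0.0)]
0.48 [(0.42, 0.0), (0.44, 0.0), (0.46, 0.0), (0.48, 0.0), (0.5, 0.0), (0.52, 0.0)]
0.5 [(0.42, 0.0), (0.44, 0.0), (0.46, 0.0), (0.48, 0.0), (0.5, 0.0), (0.52, 0.0)]
```

```bash
python3 -m handwheel '[[[0.008,0.02,0,0,0,0],[0.009,0.034,0,0,0,0],[0.009,0.034,0,0,0,0],[0.009,0.034,0,0,0,0],[0.009,0.034,0,0,0,0],[0.007,0.034,0,0,0,0],[0,0.02,0,0,0,0],[0,0,0,0,0,0],[0,0,0,0,0,0],[0,0,0,0,0,0]]]' 0
python3 -c "
from h import *
tool()"
python3 -m handwheel '[[[0,0,-0.02,0,0,0],[0,0,-0.02,0,0,0],[0,0,-0.015,0,0,0],[0,0,-0.01,0,0,0],[0,0,0,0,0,0],[0,0,0,0,0,0]]]'
```

```text
time: 34.07
tool_pos: [0.4368, 0.4105, 0.1475]
tool_rot: [0.001, 0.999, 0.054, -0.002]
contact_force: [-0.6, -0.4, 0.1]
gripper_width: 0.001
grasp_force: 0.0
tcp [0.4368 0.4105 0.1475] ydir -83.86 tilt [-0.17 -0.14] w 0.001 f 0 F [-0.6 -0.4  0.1]
time: 34.57
tool_pos: [0.4376, 0.4106, 0.0842]
tool_rot: [0.0, 0.999, 0.053, -0.001]
contact_force: [-0.6, 0.3, 0.6]
gripper_width: 0.002
grasp_force: 0.0
```

```bash
python3 -m handwheel '[[[0.001,0,-0.008,0,0,0],[0,0,0,0,0,0],[0.0007,-0.007,0,0,0,0],[0.0007,-0.007,0,0,0,0],[0.0007,-0.007,0,0,0,0],[0,0,0,0,0,0]]]'
python3 -m handwheel '[[[0.0007,-0.007,0,0,0,0],[0.0007,-0.007,0,0,0,0],[0.0007,-0.007,0,0,0,0],[0,0,0,0,0,0],[0,0,0,0,0,0]]]'
python3 -m handwheel '[[[-0.003,0,0,0,0,0],[-0.003,0,0,0,0,0],[0,0,0,0,0,0],[0,0,0,0,0,0]]]'
```

```text
time: 35.07
tool_pos: [0.4423, 0.3914, 0.0783]
tool_rot: [-0.002, 0.999, 0.053, 0.002]
contact_force: [0.8, 3.2, -1.4]
gripper_width: 0.001
grasp_force: 2.0
time: 35.48
tool_pos: [0.4443, 0.3691, 0.0779]
tool_rot: [0.0, 0.999, 0.053, 0.001]
contact_force: [3.7, -1.5, 1.5]
gripper_width: -0.002
grasp_force: 1.6
time: 35.82
tool_pos: [0.442, 0.3692, 0.0782]
tool_rot: [0.0, 0.999, 0.054, 0.006]
contact_force: [16.0, -2.4, -3.4]
gripper_width: 0.003
grasp_force: 8.0
```

```bash
python3 -m handwheel '[[[0.006,0,0.0,0,0,0],[0,0,0.03,0,0,0],[0,0,0.04,0,0,0],[-0.01,-0.034,0.002,0,0,0],[-0.012,-0.034,0,0,0,0],[-0.012,-0.034,0,0,0,0],[-0.012,-0.034,0,0,0,0],[-0.01,-0.03,0,0,0,0],[-0.001,-0.002,0,0,0,0],[0,0,0,0,0,0],[0,0,0,0,0,0],[0,0,0,0,0,0]]]' 0.55
cat >> h.py <<'E'
def red(ci,im,cam,z=.0885):
    hsv=cv2.cvtColor(im,cv2.COLOR_BGR2HSV); r=((hsv[...,0]<8)|(hsv[...,0]>172))&(hsv[...,1]>150)&(hsv[...,2]>80)
    n,l,s,c=cv2.connectedComponentsWithStats(r.astype(np.uint8))
    for i in range(1,n):
        if s[i,4]>60:
            v,u=np.nonzero(l==i); pts=np.array([at_z(ci,a,b,cam,z)[:2] for a,b in zip(u,v)])*1000; m=cv2.minAreaRect(pts.astype(np.float32)); print("red",s[i].tolist(),np.round(m[0],1),np.round(m[1],1),round(m[2],1))
E
python3 - <<'E'
from h import *
cam="wrist"; ci=camera_info(cam); im,d=grab_frame(cam); np.savez("w13.npz",im=im,d=d,T=ci["T"]); cv2.imwrite("pics/w13.png",cv2.resize(im,(768,576)))
tool(); red(ci,im,cam); print(state()["joint_pos"])
E
```

```text
time: 36.82
tool_pos: [0.3862, 0.2024, 0.1488]
tool_rot: [-0.0, 0.999, 0.054, -0.0]
contact_force: [-0.2, 1.0, -0.3]
gripper_width: 0.553
grasp_force: 0.0
tcp [0.3862 0.2025 0.1488] ydir -83.80 tilt [-0.03  0.01] w 0.553 f 0 F [ 0.1 -0.2 -0.2]
red [28, 134, 48, 19, 611] [426.6 377.4] [12.5 54.6] 6.8
red [245, 185, 9, 26, 220] [397.4 210.8] [19.2  5.8] 5.8
red [267, 185, 9, 26, 213] [399.1 194.9] [19.2  5.8] 6.7
[ 3.11662329e-01 -3.62750686e-01  2.12222011e+00  4.02472497e-04
  1.38257579e+00  1.77408647e+00]
```

View pics/w13.png

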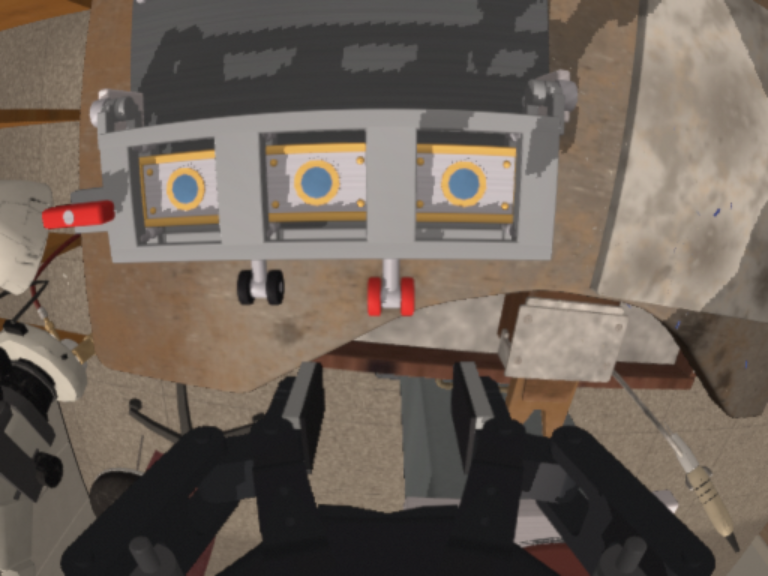

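```bash
python3 -m handwheel '[[[0.0026,-0.001,-0.03,0,0,0],[0,0,-0.03,0,0,0],[0,0,-0.026,0,0,0],[0,0,-0.015,0,0,0],[0,0,-0.005,0,0,0],[0,0,0,0,0,0],[0,0,0,0,0,0]]]' 0.55
python3 -m handwheel '[[[0,0,0,0,0,0],[0,0,0,0,0,0],[0,0,0,0,0,0],[0,0,0,0,0,0],[0,0,0,0,0,0],[0,0,0,0,0,0]]]' 0
python3 -m handwheel '[[[0.0031,0.0003,0.0197,0,0,0],[0.0065,0.0007,0.0188,0,0,0],[0.0096,0.001,0.0174,0,0,0],[0,0,0,0,0,0]]]'
```

```text
time: 37.45
tool_pos: [0.3893, 0.2012, 0.0434]
tool_rot: [-0.0, 0.999, 0.054, 0.0]
contact_force: [0.9, 0.3, 0.9]
gripper_width: 0.55
grasp_force: 0.0
time: 37.95
tool_pos: [0.39, 0.2012, 0.0445]
tool_rot: [-0.001, 0.999, 0.053, 0.002]
contact_force: [-1.4, 0.5, 6.4]
gripper_width: 0.278
grasp_force: 59.2
time: 38.28
tool_pos: [0.4095, 0.2033, 0.101]
tool_rot: [-0.001, 0.999, 0.053, 0.001]
contact_force: [-1.2, 2.0, -2.3]
gripper_width: 0.279
grasp_force: 61.5
```

```bash
python3 -m handwheel '[[[0.0125,0.0013,0.0155,0,0,0],[0.015,0.0016,0.0131,0,0,0],[0.017,0.0018,0.0103,0,0,0],[0.0185,0.002,0.0071,0,0,0],[0.0194,0.0021,0.0038,0,0,0],[0.0198,0.0021,0.0003,0,0,0],[0,0,0,0,0,0]]]'
python3 -c "
from h import *
tool()"
python3 -m handwheel '[[[0.0196,0.0021,-0.0031,0,0,0],[0.0187,0.002,-0.0065,0,0,0],[0.0173,0.0019,-0.0097,0,0,0],[0.0154,0.0016,-0.0125,0,0,0],[0.013,0.0014,-0.015,0,0,0],[0.0102,0.0011,-0.0171,0,0,0],[0,0,0,0,0,0]]]'
python3 -m handwheel '[[[0.0036,0.0004,-0.0093,0,0,0],[0.0035,0.0004,-0.0093,0,0,0],[0.002,0.0002,-0.0098,0,0,0],[0.0018,0.0002,-0.0098,0,0,0],[0.0003,0,-0.008,0,0,0],[0,0,-0.008,0,0,0],[0,0,-0.003,0,0,0],[0,0,0,0,0,0],[0,0,0,0,0,0]]]'
python3 -c "
from h import *
tool()"
```

```text
time: 38.87
tool_pos: [0.5131, 0.2145, 0.1504]
tool_rot: [-0.001, 0.999, 0.053, 0.002]
contact_force: [1.6, 3.6, 6.9]
gripper_width: 0.278
grasp_force: 62.6
tcp [0.5131 0.2145 0.1504] ydir -83.90 tilt [0.25 0.14] w 0.278 f 63 F [1.6 3.6 6.9]
time: 39.45
tool_pos: [0.6071, 0.2247, 0.0831]
tool_rot: [-0.001, 0.999, 0.053, 0.004]
contact_force: [9.3, 4.9, -0.9]
gripper_width: 0.281
grasp_force: 61.6
time: 40.2
tool_pos: [0.6167, 0.2257, 0.0286]
tool_rot: [-0.001, 0.999, 0.054, 0.002]
contact_force: [3.3, 4.0, 1.9]
gripper_width: 0.277
grasp_force: 61.9
tcp [0.6167 0.2257 0.0286] ydir -83.87 tilt [0.26 0.11] w 0.277 f 62 F [3.3 4.  1.9]
```

```bash
python3 -m handwheel '[[[0,0,-0.002,0,0,0],[0,0,-0.001,0,0,0],[0,0,0,0,0,0],[0,0,0,0,0,0]]]'
python3 -m handwheel '[[[0,0,0,0,0,0],[0,0,0,0,0,0],[0,0,0,0,0,0],[0,0,0.03,0,0,0],[0,0,0.04,0,0,0],[-0.02,0.01,0.04,0,0,0],[-0.03,0.02,0.04,0,0,0],[-0.03,0.02,0,0,0,0],[-0.03,0,0,0,0,0],[-0.02,0,0,0,0,0],[0,0,0,0,0,0],[0,0,0,0,0,0],[0,0,0,0,0,0]]]' 0.55
python3 - <<'E'
from h import *
cam="wrist"; ci=camera_info(cam); im,d=grab_frame(cam); np.savez("w14.npz",im=im,d=d,T=ci["T"]); cv2.imwrite("pics/w14.png",cv2.resize(im,(768,576)))
tool(); red(ci,im,cam)
P=cloud(ci,d,cam); c,s=np.cos(.1068),np.sin(.1068); ex,ey=P[...,0]-.4957,P[...,1]-.2534; X=c*ex+s*ey; Y=-s*ex+c*ey
m=(d>0)&(X>.07)&(X<.09)&(abs(Y)<.12)&(P[...,2]>.06); print("back z far edge",np.median(P[m][:,2]),m.sum())
m=(d>0)&(X>.014)&(X<.03)&(abs(Y)<.12)&(P[...,2]>.06); print("back z hinge edge",np.median(P[m][:,2]),m.sum())
E
```

```text
time: 40.53
tool_pos: [0.6168, 0.2257, 0.0284]
tool_rot: [-0.001, 0.999, 0.054, 0.002]
contact_force: [-3.3, 1.7, 14.7]
gripper_width: 0.278
grasp_force: 63.7
time: 41.62
tool_pos: [0.4942, 0.269, 0.1614]
tool_rot: [0.0, 0.999, 0.053, -0.0]
contact_force: [0.4, -0.5, -0.8]
gripper_width: 0.548
grasp_force: 0.0
tcp [0.4946 0.269  0.1615] ydir -83.90 tilt [-0.02 -0.02] w 0.550 f 0 F [ 0.2 -0.1 -0.2]
red [308, 50, 11, 24, 225] [607.5 242.4] [17.2  7.2] 6.5
red [329, 51, 12, 24, 221] [609.4 226.7] [17.3  8.2] 6.6
red [83, 123, 54, 21, 732] [542.7 393. ] [15.1 50.2] 5.1
back z far edge 0.06941813543057396 4523
back z hinge edge 0.23488652402071603 10823
```

```bash
python3 -m handwheel '[[[0,0.0,0.01,0,0,7],[0.004,0.012,0,0,0,7],[0.004,0.012,0,0,0,7],[0.004,0.012,0,0,0,7],[0.004,0.012,0,0,0,7],[0.004,0.012,0,0,0,7],[0.004,0.012,0,0,0,7],[0.004,0.012,0,0,0,7],[0.004,0.012,0,0,0,7],[0.004,0.012,0,0,0,7],[0.004,0.012,0,0,0,7],[0.004,0.012,0,0,0,7],[0.0045,0.0075,0,0,0,6],[0,0,0,0,0,0],[0,0,0,0,0,0],[0,0,0,0,0,0]]]' 0.5
python3 - <<'E'
from h import *
cam="wrist"; ci=camera_info(cam); im,d=grab_frame(cam); np.savez("w15.npz",im=im,d=d,T=ci["T"])
tool(); red(ci,im,cam)
E
python3 -m handwheel '[[[0,0,-0.03,0,0,0],[0,0,-0.03,0,0,0],[0,0,-0.025,0,0,0],[0,0,-0.015,0,0,0],[0,0,-0.008,0,0,0],[0,0,0,0,0,0],[0,0,0,0,0,0]]]'
python3 -m handwheel '[[[0,0,0,0,0,0],[0,0,0,0,0,0],[0,0,0,0,0,0],[0,0,0,0,0,0],[0,0,0,0,0,0],[0,0,0,0,0,0]]]' 0
```

```text
time: 43.0
tool_pos: [0.5429, 0.4083, 0.1713]
tool_rot: [-0.0, 0.669, 0.743, -0.001]
contact_force: [0.4, -0.4, -0.6]
gripper_width: 0.502
grasp_force: 0.0
tcp [0.5428 0.4082 0.1715] ydir 5.99 tilt [-0.03 -0.03] w 0.503 f 0 F [-0.5  0.2  0.2]
red [247, 166, 13, 15, 178] [536.8 432. ] [ 9.4 11.3] 5.9
red [246, 182, 14, 56, 650] [539.3 400.5] [10.8 48.5] 6.0
red [292, 318, 15, 14, 156] [598.7 278.2] [14.8 19.3] 3.2
time: 43.63
tool_pos: [0.5432, 0.409, 0.0649]
tool_rot: [0.0, 0.668, 0.744, 0.001]
contact_force: [0.7, 0.3, 0.4]
gripper_width: 0.499
grasp_force: 0.0
time: 44.13
tool_pos: [0.5389, 0.4097, 0.0666]
tool_rot: [-0.003, 0.668, 0.744, -0.003]
contact_force: [-16.8, -2.4, 11.5]
gripper_width: 0.131
grasp_force: 58.1
```

```bash
python3 -m handwheel '[[[0,0,0,0,0,0],[0,0,0,0,0,0],[0,0,0,0,0,0],[-0.0045,-0.0115,0,0,0,0],[0,0,0,0,0,0],[0,0,0,0,0,0]]]' 0.4
python3 -m handwheel '[[[0,0,0,0,0,0],[0,0,0,0,0,0],[0,0,0,0,0,0],[0,0,0,0,0,0],[0,0,0,0,0,0]]]' 0
python3 -m handwheel '[[[0,0,0,0,0,-5],[0,0,0,0,0,-6],[0,0,0,0,0,-7],[0,0,0,0,0,-7],[0,0,0,0,0,-7],[0,0,0,0,0,-7],[0,0,0,0,0,-7],[0,0,0,0,0,-7],[0,0,0,0,0,-7],[0,0,0,0,0,-7],[0,0,0,0,0,-7],[0,0,0,0,0,-7],[0,0,0,0,0,-6],[0,0,0,0,0,-4],[0,0,0,0,0,0],[0,0,0,0,0,0]]]'
python3 -c "
from h import *
tool()"
```

```text
time: 44.63
tool_pos: [0.5385, 0.3973, 0.0642]
tool_rot: [0.0, 0.669, 0.744, 0.0]
contact_force: [-0.6, -0.1, -0.2]
gripper_width: 0.399
grasp_force: 0.0
time: 45.05
tool_pos: [0.5391, 0.3978, 0.0644]
tool_rot: [0.0, 0.668, 0.744, 0.001]
contact_force: [3.6, 0.9, -0.3]
gripper_width: 0.121
grasp_force: 62.1
time: 46.38
tool_pos: [0.5405, 0.3967, 0.0648]
tool_rot: [0.001, 0.999, 0.045, 0.003]
contact_force: [7.9, -2.6, -0.6]
gripper_width: 0.122
grasp_force: 64.6
tcp [0.5405 0.3967 0.0648] ydir -84.79 tilt [ 0.32 -0.06] w 0.122 f 65 F [ 7.9 -2.6 -0.6]
```

```bash
python3 -m handwheel '[[[0,0,0,0,0,0],[0,0,0,0,0,0],[0,0,0,0,0,0],[0,0,0.03,0,0,0.9],[0,0,0.04,0,0,0],[0.015,-0.02,0.01,0,0,0],[0.02,-0.03,0,0,0,0],[0.02,-0.03,0,0,0,0],[0.0105,-0.0137,0,0,0,0],[0,0,0,0,0,0],[0,0,0,0,0,0],[0,0,0,0,0,0]]]' 0.55
python3 - <<'E'
from h import *
cam="wrist"; ci=camera_info(cam); im,d=grab_frame(cam); np.savez("w16.npz",im=im,d=d,T=ci["T"]); cv2.imwrite("pics/w16.png",cv2.resize(im,(768,576)))
tool(); red(ci,im,cam)
for r in pinpoint(cam,"knob_a"): print(r["conf"],r["position"],at_z(ci,*r["position"],cam,.060))
E
```

```text
time: 47.38
tool_pos: [0.6026, 0.3043, 0.1433]
tool_rot: [-0.0, 0.999, 0.053, -0.001]
contact_force: [0.7, 0.2, -0.6]
gripper_width: 0.548
grasp_force: 0.0
tcp [0.6025 0.3047 0.1434] ydir -83.90 tilt [-0.09  0.01] w 0.550 f 0 F [-0.5  0.3 -0.6]
red [333, 179, 12, 25, 253] [627.3 249.9] [18.4  8.3] 11.5
red [353, 179, 12, 24, 224] [629.3 234.7] [18.2  8.4] 12.8
red [153, 214, 14, 16, 149] [590.7 378.6] [ 9.  15.4] 42.7
red [132, 239, 24, 53, 726] [546.5 393.7] [51.6 16.1] 6.5
0.67 [349.1, 195.0] [0.61623803 0.23076664 0.06      ]
0.66 [260.8, 197.1] [0.60688976 0.30314072 0.06      ]
0.42 [218.2, 257.0] [0.54705771 0.33442654 0.06      ]
```

View pics/w16.png

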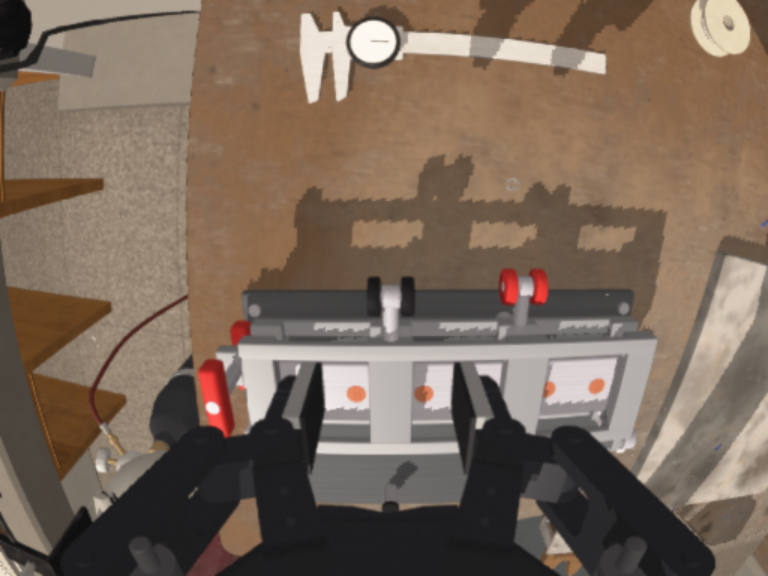

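```bash
python3 -m handwheel '[[[0.0025,-0.001,-0.03,0,0,0],[0,0,-0.03,0,0,0],[0,0,-0.022,0,0,0],[0,0,-0.014,0,0,0],[0,0,-0.006,0,0,0],[0,0,0,0,0,0],[0,0,0,0,0,0]]]' 0.55
python3 -m handwheel '[[[0,0,0,0,0,0],[0,0,0,0,0,0],[0,0,0,0,0,0],[0,0,0,0,0,0],[0,0,0,0,0,0],[0,0,0,0,0,0]]]' 0
python3 -m handwheel '[[[-0.0031,-0.0003,0.0197,0,0,0],[-0.0065,-0.0007,0.0188,0,0,0],[-0.0096,-0.001,0.0174,0,0,0],[-0.0125,-0.0013,0.0155,0,0,0],[0,0,0,0,0,0]]]'
python3 -c "
from h import *
tool()"
```

```text
time: 48.07
tool_pos: [0.6066, 0.3033, 0.043]
tool_rot: [-0.0, 0.999, 0.053, 0.001]
contact_force: [0.1, 0.0, 0.6]
gripper_width: 0.549
grasp_force: 0.0
time: 48.57
tool_pos: [0.6075, 0.3032, 0.0444]
tool_rot: [-0.001, 0.999, 0.053, 0.002]
contact_force: [-1.1, 1.0, 6.1]
gripper_width: 0.28
grasp_force: 59.1
time: 48.98
tool_pos: [0.5748, 0.2997, 0.1169]
tool_rot: [-0.0, 0.999, 0.053, 0.002]
contact_force: [3.1, -0.9, 2.2]
gripper_width: 0.281
grasp_force: 62.8
tcp [0.5748 0.2997 0.1169] ydir -83.93 tilt [0.23 0.06] w 0.281 f 63 F [ 3.1 -0.9  2.2]
```

```bash
python3 -m handwheel '[[[-0.015,-0.0016,0.0131,0,0,0],[-0.017,-0.0018,0.0103,0,0,0],[-0.0185,-0.002,0.0071,0,0,0],[-0.0194,-0.0021,0.0038,0,0,0],[-0.0198,-0.0021,0.0003,0,0,0],[-0.0196,-0.0021,-0.0031,0,0,0],[-0.0187,-0.002,-0.0065,0,0,0],[-0.0173,-0.0019,-0.0097,0,0,0],[-0.0154,-0.0016,-0.0125,0,0,0],[-0.013,-0.0014,-0.015,0,0,0],[-0.0102,-0.0011,-0.0171,0,0,0],[0,0,0,0,0,0]]]'
python3 -m handwheel '[[[-0.0036,-0.0004,-0.0093,0,0,0],[-0.0035,-0.0004,-0.0093,0,0,0],[-0.002,-0.0002,-0.0098,0,0,0],[-0.0018,-0.0002,-0.0098,0,0,0],[-0.0003,0,-0.008,0,0,0],[0,0,-0.008,0,0,0],[0,0,-0.004,0,0,0],[0,0,-0.001,0,0,0],[0,0,0,0,0,0],[0,0,0,0,0,0]]]'
python3 -c "
from h import *
tool()"
```

```text
time: 49.98
tool_pos: [0.3892, 0.2795, 0.0806]
tool_rot: [-0.0, 0.999, 0.053, 0.0]
contact_force: [5.0, 3.3, -4.4]
gripper_width: 0.279
grasp_force: 62.1
time: 50.82
tool_pos: [0.3808, 0.2788, 0.028]
tool_rot: [0.0, 0.999, 0.053, 0.0]
contact_force: [-7.0, -6.8, 23.0]
gripper_width: 0.282
grasp_force: 65.9
tcp [0.3808 0.2788 0.028 ] ydir -83.96 tilt [ 0.04 -0.05] w 0.282 f 66 F [-7.  -6.8 23. ]
```

```bash
python3 -m handwheel '[[[0,0,0.001,0,0,0],[0,0,0,0,0,0],[0,0,0,0,0,0],[0,0,0.03,0,0,0],[0,0,0.04,0,0,0],[0,-0.02,0.04,0,0,0],[0.005,-0.03,0.03,0,0,0],[0.01,-0.03,0.03,0,0,0],[0.01,-0.03,0.03,0,0,0],[0.01,-0.03,0.0,0,0,0],[0.01,-0.02,0,0,0,0],[0,0,0,0,0,0],[0,0,0,0,0,0],[0,0,0,0,0,0]]]' 0.75
python3 - <<'E'
from h import *
cam="wrist"; ci=camera_info(cam); im,d=grab_frame(cam); np.savez("w17.npz",im=im,d=d,T=ci["T"]); cv2.imwrite("pics/w17.png",cv2.resize(im,(768,576)))
tool(); red(ci,im,cam)
for r in masks_of(cam,"board_c")[:2]:
    m=r["region"].astype(np.uint8); c,_=cv2.findContours(m,cv2.RETR_EXTERNAL,cv2.CHAIN_APPROX_NONE); c=max(c,key=cv2.contourArea)[:,0,:]
    P=np.array([at_z(ci,u,v,cam,.015)[:2] for u,v in c])*1000; print("board",r["conf"],r["box"],cv2.minAreaRect(P.astype(np.float32)))
for r in pinpoint(cam,"board_c"): print(r["conf"],at_z(ci,*r["position"],cam,.015))
plates(ci,cam,.0555)
E
```

```text
time: 51.98
tool_pos: [0.4226, 0.1236, 0.2185]
tool_rot: [-0.0, 0.999, 0.053, -0.001]
contact_force: [0.4, 0.3, 0.1]
gripper_width: 0.751
grasp_force: 0.0
tcp [0.4226 0.1239 0.2186] ydir -83.92 tilt [-0.12  0.01] w 0.751 f 0 F [-1.   0.1  0.3]
red [24, 43, 14, 41, 494] [538.9 387.8] [47.4 21.6] 5.3
board 0.97 [307.6, 0.0, 188.9, 219.5] ((515.7418823242188, -68.91211700439453), (244.719482421875, 263.1646423339844), 88.01859283447266)
board 0.26 [53.4, 82.4, 212.6, 122.8] ((431.9480895996094, 259.6519775390625), (145.27877807617188, 279.31011962890625), 6.226760387420654)
0.59 [ 0.5135901 -0.0704516  0.015    ]
plate conf 0.88 c=(537.4,330.8) 44.9x70.1 shortdir=5.8 [60.0, 36.3, 52.0, 43.2]
plate conf 0.54 c=(440.8,244.7) 128.3x246.3 shortdir=6.2 [57.6, 82.4, 208.3, 121.7]
```

View pics/w17.png

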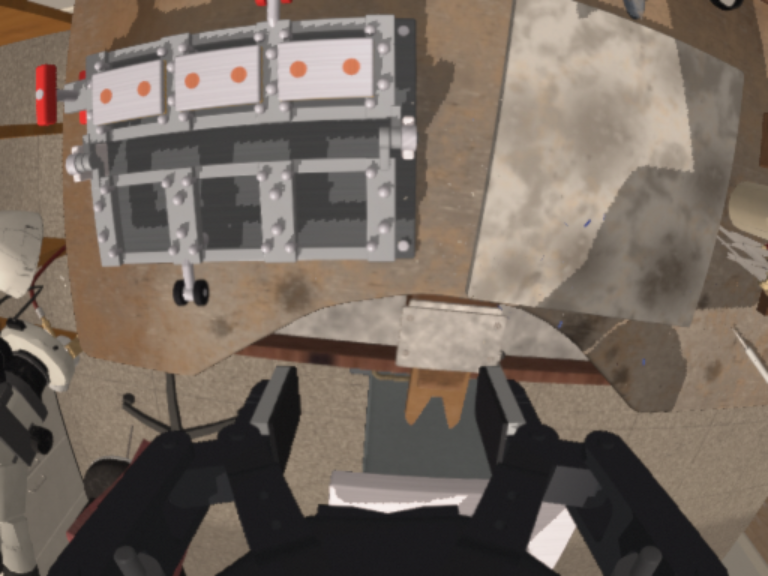

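```bash
python3 -m handwheel '[[[0.0102,0.0044,-0.0072,0,0,7],[0.0102,0.0044,-0.0072,0,0,7],[0.0102,0.0044,-0.0072,0,0,7],[0.0102,0.0044,-0.0072,0,0,7],[0.0102,0.0044,-0.0072,0,0,7],[0.0102,0.0044,-0.0072,0,0,7],[0.0102,0.0044,-0.0072,0,0,7],[0.0102,0.0044,-0.0072,0,0,7],[0.0102,0.0044,-0.0072,0,0,7],[0.0102,0.0044,-0.0072,0,0,7],[0.0102,0.0044,-0.0072,0,0,7],[0.0102,0.0044,-0.0072,0,0,7],[0.0102,0.0044,-0.0072,0,0,6],[0,0,0,0,0,0],[0,0,0,0,0,0],[0,0,0,0,0,0]]]' 0.57
cat >> h.py <<'E'
def copper(ci,im,cam,z):
    hsv=cv2.cvtColor(im,cv2.COLOR_BGR2HSV); m=((hsv[...,0]>3)&(hsv[...,0]<16)&(hsv[...,1]>130)&(hsv[...,2]>130)).astype(np.uint8)
    n,l,s,c=cv2.connectedComponentsWithStats(m); out=[]
    for i in range(1,n):
        if s[i,4]>25 and .5<s[i,2]/s[i,3]<2 and s[i,4]>.6*s[i,2]*s[i,3]:
            p=at_z(ci,*c[i],cam,z)[:2]*1000
            if p[0]>350: out.append(p); print("cu",p.round(1),s[i].tolist())
    for i in range(len(out)):
        for j in range(i):
            e=out[i]-out[j]; L=np.hypot(*e)
            if 15<L<45: print("pair mid",((out[i]+out[j])/2).round(1),"len %.1f"%L,"shortdir %.1f"%((np.degrees(np.arctan2(e[1],e[0])))%180-90))
E
python3 - <<'E'
from h import *
cam="wrist"; ci=camera_info(cam); im,d=grab_frame(cam); np.savez("w18.npz",im=im,d=d,T=ci["T"]); cv2.imwrite("pics/w18.png",cv2.resize(im,(768,576)))
tool(); copper(ci,im,cam,.0555)
E
```

```text
time: 53.52
tool_pos: [0.5554, 0.1808, 0.1262]
tool_rot: [-0.0, 0.669, 0.743, -0.0]
contact_force: [-0.1, 0.3, 0.3]
gripper_width: 0.572
grasp_force: 0.0
tcp [0.5556 0.1807 0.1265] ydir 5.98 tilt [0.01 0.  ] w 0.573 f 0 F [-0.4 -0.7 -0.3]
cu [540. 317.] [248, 16, 16, 15, 177]
cu [544.3 276.6] [249, 71, 15, 15, 181]
cu [548.1 241. ] [249, 121, 15, 15, 177]
cu [552.7 198.9] [250, 179, 14, 13, 151]
cu [556.5 163.4] [250, 223, 14, 12, 127]
pair mid [542.1 296.8] len 40.6 shortdir 6.1
pair mid [546.2 258.8] len 35.7 shortdir 6.1
pair mid [550.4 220. ] len 42.4 shortdir 6.2
pair mid [554.6 181.2] len 35.7 shortdir 6.1
```

```bash
python3 -m handwheel '[[[-0.0008,0.0005,-0.03,0,0,0.1],[0,0,-0.025,0,0,0],[0,0,-0.012,0,0,0],[0,0,-0.007,0,0,0],[0,0,-0.005,0,0,0],[0,0,0,0,0,0],[0,0,0,0,0,0]]]' 0.57
python3 -m handwheel '[[[0,0,0,0,0,0],[0,0,0,0,0,0],[0,0,0,0,0,0],[0,0,0,0,0,0],[0,0,0,0,0,0]]]' 0
python3 -m handwheel '[[[0,0,0.01,0,0,0],[0,0,0.02,0,0,0],[0,0,0.03,0,0,0],[0,0,0.02,0,0,0],[0,0,0,0,0,0]]]'
python3 -m handwheel '[[[0.003,-0.02,0,0,0,-2],[0.004,-0.03,0,0,0,-2],[0.005,-0.035,0,0,0,-2],[0.005,-0.035,0,0,0,-2],[0.005,-0.035,0,0,0,0],[0.003,-0.035,-0.01,0,0,0],[0,-0.011,-0.01,0,0,0],[0,0,0,0,0,0],[0,0,0,0,0,0],[0,0,0,0,0,0]]]'
python3 - <<'E'
from h import *
cam="wrist"; ci=camera_info(cam); im,d=grab_frame(cam); np.savez("w19.npz",im=im,d=d,T=ci["T"])
s=tool(); copper(ci,im,cam,s["tool_pos"][2]+.0075)
for r in masks_of(cam,"board_c")[:1]:
    m=r["region"].astype(np.uint8); c,_=cv2.findContours(m,cv2.RETR_EXTERNAL,cv2.CHAIN_APPROX_NONE); c=max(c,key=cv2.contourArea)[:,0,:]
    P=np.array([at_z(ci,u,v,cam,.015)[:2] for u,v in c])*1000; print("board",r["conf"],r["box"],cv2.minAreaRect(P.astype(np.float32)))
E
```

```text
time: 54.15
tool_pos: [0.5559, 0.1811, 0.0483]
tool_rot: [0.001, 0.668, 0.744, 0.001]
contact_force: [0.7, -0.3, 0.3]
gripper_width: 0.572
grasp_force: 0.0
time: 54.57
tool_pos: [0.5565, 0.1812, 0.0491]
tool_rot: [0.001, 0.668, 0.744, 0.001]
contact_force: [-1.4, -0.7, 6.4]
gripper_width: 0.466
grasp_force: 61.1
time: 54.98
tool_pos: [0.5583, 0.1816, 0.1331]
tool_rot: [0.003, 0.668, 0.744, 0.004]
contact_force: [1.2, -0.4, -0.4]
gripper_width: 0.466
grasp_force: 60.7
time: 55.82
tool_pos: [0.5796, -0.019, 0.1065]
tool_rot: [-0.001, 0.718, 0.696, -0.0]
contact_force: [0.5, 0.2, -1.7]
gripper_width: 0.46
grasp_force: 60.7
tcp [ 0.58   -0.0188  0.107 ] ydir -1.79 tilt [-0.01  0.03] w 0.465 f 61 F [ 0.4  0.3 -1.6]
cu [580.5   2.7] [248, 221, 21, 13, 170]
board 0.73 [51.8, 115.8, 295.8, 229.8] ((516.7576904296875, -56.414886474609375), (216.0719451904297, 263.3414306640625), 88.1345443725586)
```

```bash
python3 -m handwheel '[[[0,0,-0.03,0,0,0],[0,0,-0.03,0,0,0],[0,0,-0.015,0,0,0],[0,0,-0.007,0,0,0],[0,0,-0.004,0,0,0],[0,0,-0.0018,0,0,0],[0,0,0,0,0,0],[0,0,0,0,0,0]]]'
python3 -m handwheel '[[[0,0,0,0,0,0],[0,0,0,0,0,0],[0,0,0,0,0,0],[0,0,0.01,0,0,0],[0,0,0.03,0,0,0],[0,0,0.035,0,0,0],[0,0.02,0.025,0,0,2],[-0.002,0.03,0,0,0,2],[-0.006,0.038,0,0,0,2],[-0.006,0.038,0,0,0,2],[-0.006,0.038,0,0,0,0],[-0.006,0.038,0,0,0,0],[-0.006,0.038,0,0,0,0],[-0.002,0.038,0,0,0,0],[0,0,0,0,0,0],[0,0,0,0,0,0],[0,0,0,0,0,0]]]' 0.57
python3 - <<'E'
from h import *
cam="wrist"; ci=camera_info(cam); im,d=grab_frame(cam); np.savez("w20.npz",im=im,d=d,T=ci["T"])
s=tool(); copper(ci,im,cam,.0555)
E
```

```text
time: 56.58
tool_pos: [0.5814, -0.0201, 0.0209]
tool_rot: [0.001, 0.718, 0.696, 0.001]
contact_force: [0.1, -0.5, -1.0]
gripper_width: 0.467
grasp_force: 60.7
time: 58.0
tool_pos: [0.5462, 0.2579, 0.1199]
tool_rot: [0.0, 0.668, 0.744, 0.0]
contact_force: [-0.2, -0.3, -0.4]
gripper_width: 0.569
grasp_force: 0.0
tcp [0.5463 0.2573 0.1198] ydir 6.10 tilt [ 0.03 -0.01] w 0.568 f 0 F [ 0.3 -0.1 -0.6]
cu [536.1 352.8] [250, 72, 16, 15, 194]
cu [539.8 317.3] [250, 123, 16, 16, 184]
cu [544.2 277. ] [251, 180, 14, 14, 160]
cu [548.  241.5] [251, 225, 14, 12, 133]
pair mid [537.9 335.1] len 35.7 shortdir 6.1
pair mid [542.  297.2] len 40.6 shortdir 6.2
pair mid [546.1 259.2] len 35.7 shortdir 6.0
```

```bash
python3 -m handwheel '[[[-0.0005,0.0015,-0.03,0,0,0],[0,0,-0.02,0,0,0],[0,0,-0.011,0,0,0],[0,0,-0.007,0,0,0],[0,0,-0.0045,0,0,0],[0,0,0,0,0,0],[0,0,0,0,0,0]]]' 0.57
python3 -m handwheel '[[[0,0,0,0,0,0],[0,0,0,0,0,0],[0,0,0,0,0,0],[0,0,0,0,0,0],[0,0,0,0,0,0]]]' 0
python3 -m handwheel '[[[0,0,0.01,0,0,0],[0,0,0.02,0,0,0],[0,0,0.03,0,0,0],[0,0,0.025,0,0,0],[0,0,0,0,0,0]]]'
python3 -m handwheel '[[[-0.007,-0.02,0,0,0,-2],[-0.011,-0.03,0,0,0,-2],[-0.012,-0.035,0,0,0,-2],[-0.012,-0.035,0,0,0,-2],[-0.012,-0.035,0,0,0,0],[-0.012,-0.035,0,0,0,0],[-0.012,-0.035,0,0,0,0],[-0.012,-0.035,-0.01,0,0,0],[-0.006,-0.02,-0.01,0,0,0],[0,0,0,0,0,0],[0,0,0,0,0,0],[0,0,0,0,0,0]]]'
python3 - <<'E'
from h import *
cam="wrist"; ci=camera_info(cam); im,d=grab_frame(cam); np.savez("w21.npz",im=im,d=d,T=ci["T"])
s=tool(); copper(ci,im,cam,.025)
for r in masks_of(cam,"board_c")[:1]:
    m=r["region"].astype(np.uint8); c,_=cv2.findContours(m,cv2.RETR_EXTERNAL,cv2.CHAIN_APPROX_NONE); c=max(c,key=cv2.contourArea)[:,0,:]
    P=np.array([at_z(ci,u,v,cam,.015)[:2] for u,v in c])*1000; print("board",r["conf"],r["box"],cv2.minAreaRect(P.astype(np.float32)))
E
```

```text
time: 58.63
tool_pos: [0.5464, 0.2593, 0.0478]
tool_rot: [0.0, 0.668, 0.744, 0.001]
contact_force: [1.0, 0.3, 1.0]
gripper_width: 0.568
grasp_force: 0.0
time: 59.05
tool_pos: [0.5469, 0.2598, 0.0486]
tool_rot: [0.001, 0.668, 0.744, 0.001]
contact_force: [-0.1, -0.5, 6.0]
gripper_width: 0.462
grasp_force: 61.2
time: 59.47
tool_pos: [0.5487, 0.2607, 0.1385]
tool_rot: [0.002, 0.668, 0.744, 0.004]
contact_force: [1.2, 2.0, 1.0]
gripper_width: 0.466
grasp_force: 61.3
time: 60.47
tool_pos: [0.4494, -0.0201, 0.1115]
tool_rot: [-0.0, 0.719, 0.695, 0.0]
contact_force: [0.5, 0.0, -0.8]
gripper_width: 0.465
grasp_force: 61.3
tcp [ 0.4498 -0.0199  0.1119] ydir -1.82 tilt [0.01 0.02] w 0.460 f 61 F [ 0.1 -0.5 -0.4]
cu [581.7  -2.1] [405, 171, 10, 11, 87]
board 0.55 [180.5, 108.7, 287.2, 233.2] ((515.5106201171875, -63.938697814941406), (228.30758666992188, 261.4289245605469), 88.09809875488281)
```

```bash
python3 -m handwheel '[[[0,0,-0.03,0,0,0],[0,0,-0.03,0,0,0],[0,0,-0.017,0,0,0],[0,0,-0.009,0,0,0],[0,0,-0.005,0,0,0],[0,0,-0.0025,0,0,0],[0,0,0,0,0,0],[0,0,0,0,0,0]]]'
python3 -m handwheel '[[[0,0,0,0,0,0],[0,0,0,0,0,0],[0,0,0,0,0,0],[0,0,0.01,0,0,0],[0,0,0.03,0,0,0],[0,0,0.035,0,0,0],[0.004,0.02,0.025,0,0,2],[0.008,0.032,0,0,0,2],[0.009,0.037,0,0,0,2],[0.009,0.038,0,0,0,2],[0.01,0.038,0,0,0,0],[0.01,0.038,0,0,0,0],[0.01,0.038,0,0,0,0],[0.01,0.038,0,0,0,0],[0.01,0.038,0,0,0,0],[0.008,0.038,0,0,0,0],[0,0,0,0,0,0],[0,0,0,0,0,0],[0,0,0,0,0,0]]]' 0.57
python3 - <<'E'
from h import *
cam="wrist"; ci=camera_info(cam); im,d=grab_frame(cam); np.savez("w22.npz",im=im,d=d,T=ci["T"])
s=tool(); copper(ci,im,cam,.0555)
E
```

```text
time: 61.23
tool_pos: [0.4509, -0.0207, 0.0197]
tool_rot: [0.001, 0.718, 0.696, 0.001]
contact_force: [0.0, -1.2, -0.8]
gripper_width: 0.466
grasp_force: 61.3
time: 62.82
tool_pos: [0.5375, 0.3343, 0.1187]
tool_rot: [0.0, 0.668, 0.744, -0.0]
contact_force: [0.3, 0.3, 0.3]
gripper_width: 0.569
grasp_force: 0.0
tcp [0.5375 0.3337 0.1187] ydir 6.10 tilt [-0.   -0.02] w 0.563 f 0 F [ 1.  -0.5 -0.7]
cu [535.9 353.4] [251, 181, 15, 13, 157]
cu [539.6 317.9] [252, 226, 13, 12, 132]
pair mid [537.8 335.6] len 35.6 shortdir 5.9
```

```bash
python3 -m handwheel '[[[0,0.0015,-0.03,0,0,0],[0,0,-0.02,0,0,0],[0,0,-0.01,0,0,0],[0,0,-0.007,0,0,0],[0,0,-0.0045,0,0,0],[0,0,0,0,0,0],[0,0,0,0,0,0]]]' 0.57
python3 -m handwheel '[[[0,0,0,0,0,0],[0,0,0,0,0,0],[0,0,0,0,0,0],[0,0,0,0,0,0],[0,0,0,0,0,0]]]' 0
python3 -m handwheel '[[[0,0,0.01,0,0,0],[0,0,0.02,0,0,0],[0,0,0.03,0,0,0],[0,0,0.025,0,0,0],[0,0,0,0,0,0]]]'
python3 -m handwheel '[[[0,-0.02,0,0,0,-2],[-0.002,-0.03,0,0,0,-2],[-0.002,-0.036,0,0,0,-2],[-0.002,-0.036,0,0,0,-2],[-0.002,-0.036,0,0,0,0],[-0.002,-0.036,0,0,0,0],[-0.002,-0.036,0,0,0,0],[-0.002,-0.036,0,0,0,0],[-0.002,-0.036,0,0,0,0],[-0.002,-0.036,0,0,0,0],[-0.002,-0.036,0,0,0,0],[-0.002,-0.036,0,0,0,0],[-0.002,-0.036,-0.01,0,0,0],[0,-0.012,-0.01,0,0,0],[0,0,0,0,0,0],[0,0,0,0,0,0],[0,0,0,0,0,0]]]'
python3 - <<'E'
from h import *
cam="wrist"; ci=camera_info(cam); im,d=grab_frame(cam); np.savez("w23.npz",im=im,d=d,T=ci["T"])
s=tool(); copper(ci,im,cam,.025)
for r in masks_of(cam,"board_c")[:1]:
    m=r["region"].astype(np.uint8); c,_=cv2.findContours(m,cv2.RETR_EXTERNAL,cv2.CHAIN_APPROX_NONE); c=max(c,key=cv2.contourArea)[:,0,:]
    P=np.array([at_z(ci,u,v,cam,.015)[:2] for u,v in c])*1000; print("board",r["conf"],r["box"],cv2.minAreaRect(P.astype(np.float32)))
E
```

```text
time: 63.45
tool_pos: [0.5383, 0.3359, 0.0479]
tool_rot: [0.0, 0.668, 0.744, 0.001]
contact_force: [0.6, 0.1, 0.7]
gripper_width: 0.565
grasp_force: 0.0
time: 63.87
tool_pos: [0.5388, 0.3364, 0.0487]
tool_rot: [0.001, 0.668, 0.744, 0.001]
contact_force: [-0.3, -1.1, 5.8]
gripper_width: 0.464
grasp_force: 61.1
time: 64.28
tool_pos: [0.5408, 0.3376, 0.1389]
tool_rot: [0.002, 0.668, 0.744, 0.005]
contact_force: [1.1, 1.7, 1.4]
gripper_width: 0.466
grasp_force: 60.7
time: 65.7
tool_pos: [0.5134, -0.121, 0.1114]
tool_rot: [-0.001, 0.718, 0.696, 0.0]
contact_force: [-0.7, -0.3, -0.5]
gripper_width: 0.469
grasp_force: 60.7
tcp [ 0.5137 -0.1208  0.1118] ydir -1.79 tilt [-0.    0.03] w 0.468 f 61 F [-0.1  0.3 -0.3]
cu [581.9  -2.7] [336, 46, 13, 13, 137]
cu [581.1 -37. ] [336, 91, 13, 9, 90]
cu [450.2 -41.8] [168, 103, 12, 8, 59]
pair mid [581.5 -19.8] len 34.3 shortdir -1.3
board 0.73 [105.9, 0.0, 309.2, 264.7] ((516.02392578125, -70.80596923828125), (240.84706115722656, 262.5135498046875), 87.90804290771484)
```

Placing the last plate, then backing off to check everything.

```bash
python3 -m handwheel '[[[0,0,-0.03,0,0,0],[0,0,-0.03,0,0,0],[0,0,-0.017,0,0,0],[0,0,-0.009,0,0,0],[0,0,-0.005,0,0,0],[0,0,-0.0025,0,0,0],[0,0,0,0,0,0],[0,0,0,0,0,0]]]'
python3 -m handwheel '[[[0,0,0,0,0,0],[0,0,0,0,0,0],[0,0,0,0,0,0],[0,0,0.01,0,0,0],[0,0,0.03,0,0,0],[0,0,0.035,0,0,0],[-0.01,0.01,0.035,0,0,-7],[-0.01,0.02,0.03,0,0,-7],[-0.01,0.02,0.03,0,0,-7],[-0.01,0.02,0.03,0,0,-7],[-0.01,0.02,0.02,0,0,-7],[-0.01,0.02,0.02,0,0,-7],[-0.01,0.02,0.02,0,0,-7],[0,0.02,0.02,0,0,-7],[0,0.02,0,0,0,-7],[0,0,0,0,0,-7],[0,0,0,0,0,-7],[0,0,0,0,0,0],[0,0,0,0,0,0],[0,0,0,0,0,0]]]' 0.57
python3 - <<'E'
from h import *
cam="wrist"; ci=camera_info(cam); im,d=grab_frame(cam); np.savez("w24.npz",im=im,d=d,T=ci["T"]); cv2.imwrite("pics/w24.png",cv2.resize(im,(768,576)))
s=tool(); copper(ci,im,cam,.025); red(ci,im,cam); plates(ci,cam)
for r in masks_of(cam,"board_c")[:1]:
    m=r["region"].astype(np.uint8); c,_=cv2.findContours(m,cv2.RETR_EXTERNAL,cv2.CHAIN_APPROX_NONE); c=max(c,key=cv2.contourArea)[:,0,:]
    P=np.array([at_z(ci,u,v,cam,.015)[:2] for u,v in c])*1000; print("board",r["conf"],r["box"],cv2.minAreaRect(P.astype(np.float32)))
P=cloud(ci,d,cam)
for x,y in ((.58,-.02),(.45,-.02),(.514,-.12)):
    m=(d>0)&(abs(P[...,0]-x)<.018)&(abs(P[...,1]-y)<.03)&(P[...,2]<.1); Q=P[m]; A=np.c_[Q[:,:2]-Q[:,:2].mean(0),np.ones(len(Q))]; print(len(Q),np.linalg.lstsq(A,Q[:,2],rcond=None)[0].round(4))
for t,z in (("flux_jar_c",.0255),("tape_roll_c",.01),("third_hand_c",.04)):
    grab_frame("side") if t=="flux_jar_c" else 0
    for r in pinpoint("side",t)[:1]: print(t,r["conf"],np.round(at_z(camera_info("side"),*r["position"],"side",z),3))
E
```

```text
time: 66.47
tool_pos: [0.5148, -0.1223, 0.0198]
tool_rot: [0.001, 0.718, 0.696, 0.001]
contact_force: [-0.3, -1.5, -1.3]
gripper_width: 0.463
grasp_force: 60.7
time: 68.13
tool_pos: [0.4435, 0.0478, 0.2987]
tool_rot: [0.0, 0.995, 0.098, 0.0]
contact_force: [1.2, -0.5, -0.2]
gripper_width: 0.571
grasp_force: 0.0
tcp [0.4435 0.0477 0.2985] ydir -78.78 tilt [0.01 0.  ] w 0.571 f 0 F [-0.1  0.1 -0.4]
cu [581.8  -2.5] [311, 64, 7, 7, 35]
cu [580.7 -38.5] [335, 71, 7, 7, 35]
cu [ 515.4 -105. ] [368, 127, 6, 6, 29]
cu [451.8  -3.6] [292, 153, 6, 7, 32]
cu [450.9 -39.4] [316, 159, 6, 6, 30]
pair mid [581.3 -20.5] len 36.0 shortdir -1.8
pair mid [451.3 -21.5] len 35.8 shortdir -1.4
red [157, 9, 8, 15, 99] [605.2 198.9] [19.1  9. ] 12.5
red [144, 10, 8, 15, 80] [602.9 216.8] [18.4  8.9] 3.1
red [29, 46, 12, 32, 295] [540.1 387.8] [45.8 23.3] 2.8
red [491, 109, 21, 10, 110] [ 604.2 -292.7] [11.9 49.6] 13.3
red [445, 174, 37, 12, 126] [ 491.1 -251.6] [ 9.3 79. ] 0.5
plate conf 0.55 c=(514.9,-121.1) 41.6x68.7 shortdir=-3.2 [356.6, 112.3, 46.1, 36.8]
board 0.59 [249.1, 16.2, 185.4, 203.0] ((515.6670532226562, -70.7729721069336), (243.503662109375, 265.2340087890625), 88.68428039550781)
1041 [ 0.0028 -0.0021  0.0236]
995 [ 0.0022 -0.0052  0.0238]
909 [-0.0107 -0.0317  0.0234]
flux_jar_c 0.58 [ 0.387 -0.401  0.025]
tape_roll_c 0.79 [ 0.469 -0.408  0.01 ]
third_hand_c 0.64 [ 0.757 -0.039  0.04 ]
```

View pics/w24.png

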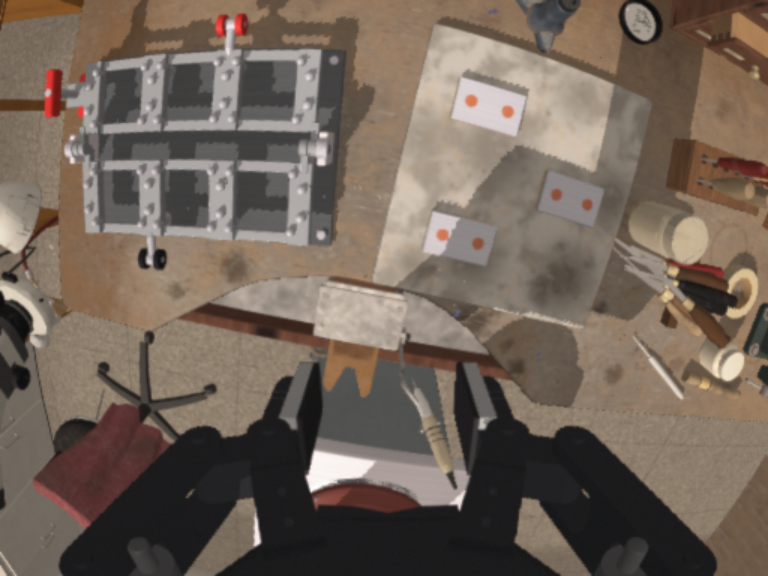

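```bash
python3 -c "
from plant import job_done
print(job_done())"
```

```text
the job is handed in; nothing more can be done
None
```

The job is handed in: all three plates lie back up, flat and wholly on the soldering board, the jig is lying open with its latch open, and the other things are where they were.

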